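# Shut the gas tap to its click and lift the hot pot lid off with the lifter

## Task

The pot is done: first turn the red tap lever of the gas ring clockwise until it clicks home at off. Then take the wooden-handled lifter, hook the hot lid by the middle of its loop, lift it off the pot hanging nearly level and set it down gently in the middle of the wire cooling rack; unhook and hang the lifter back across its steel pan. The lid and the pot are hot, so touch them with nothing but the lifter, leave the pot where it stands and disturb nothing else.

Things in the scene. Friction and masses are not known exactly. Their poses are not given: they have to be found in the camera images.
- stove: table-top gas ring, a steel box 400 (x) x 270 (y) mm with its top plate at 45 mm above the table, standing fixed; origin: centre of its underside on the table; its front (tap side) faces its own -x. The centre of the ring lies at (75, 0) mm in its frame; the cast-iron pan support is 67 mm high
- tap (a joint): tap lever angle, rad: 0 is off (at its stop, lever along the stove's +y), growing counter-clockwise from above to 1.57 (full flame, along -x). Starts at 0.95 to 1.5. Turns freely (friction 0.04 N m) down to 0.75, where a spring detent resists: up to 0.3 N m near 0.7 (5 N at tap_push), easing to its hump at 0.36; past it the lever snaps to 0 and stays; let go before it, it springs back to 0.75 or more
- tap_axis (a point): point on the upright axis of the tap, 72 mm above the table (the mid-height of the lever's blade)
- tap_push (a point): middle of the lever's blade, 65 mm from the axis, 72 mm above the table; y points out along the lever, x to its clockwise side. The blade is a red bar 16 mm wide, 20 mm tall (62 to 82 mm above the table), from 26 mm behind the axis to 86 mm ahead; under it is only a hub of radius 24 mm
- pot: low open aluminium pot, rim radius 88, 75 mm high, 1.1 kg, loose on the ring; origin: centre of its underside. Two side handles along its +-y, reaching 117 mm out at 56 mm height
- lid: flat round aluminium lid, radius 92 mm, 0.34 kg; origin: centre of the underside of its rim, which lies on the pot's rim. A locating collar 6 mm deep and 77 mm in radius stands below it; its top is 12 mm above the origin. A steel loop handle (8 mm round bar) stands upright over its centre in its yz plane: top bar straight over 40 mm along the lid's y, legs 80 mm apart at the foot
- lid_loop (a point): middle of the loop's top bar (bar centre), 58 mm above the lid's origin, 46 mm above its top; the bar runs along y
- lifter: lid lifter, 0.17 kg: wooden handle 150 (y) x 20 (x) x 22 mm (z), origin at its centre. An 8 mm steel rod goes down from its middle, bends 22 mm to -x, then forward into an upward-open V hook with its tip at +x (20 mm out, tip top 67 mm, hook bottom 89 mm below the origin). The tip passes under the bar in the lifter's +x direction. It hangs upright across the pan, along the pan's y, hook inside
- lifter_seat (a point): bottom of the hook's V, centre of the rod, 85 mm straight below the handle's centre; a carried bar's centre comes to lie 8 to 10 mm above it
- pan: deep steel counter pan 176 (x) x 108 (y) x 100 mm over its 10 mm rim, fixed, open on top; origin: centre of its underside. Mouth inside 156 x 86 mm
- pan_rim (a point): centre of the pan's mouth at rim height, 100 mm above the table; with the lifter hung, its handle's centre is 11 mm higher
- rack: wire cooling rack 220 x 220 x 20 mm, fixed; origin: centre of its underside
- rack_top (a point): centre of the rack's top, 20 mm above the table; a lid lying on it has its origin 6 mm higher
- kettle: aluminium kettle, radius 72, 174 mm high to the top of its handle, spout along its x; a bystander
- shaker: sugar shaker, radius 37, 133 mm high; a bystander
Mind the look-alikes: they are no part of the job. What is meant by the lifter is not green, and is the larger of those in its own colour.

How it is judged:
By the outcome, as a careful person would: the job done as asked, in the order asked, and still so for the second after the job is handed in, with the robot touching nothing.
It also fails if it takes over 72 s, if anything falls off the work surface, if the arm or the gripper's body presses on something with over 40 N, if the wrist force passes 120 N, or if a joint passes its speed limit or range.

## Robot

A 6-joint arm with a two-finger parallel gripper is mounted at the origin on the work surface. World frame = base frame: x ahead of the robot, y to its left, z up, the work surface at z = 0. Lengths are in m, angles in rad, forces in N, time in s.
With the tool pointing down it reaches from about 0.3 to 0.875 m from the base axis. Payload 6.4 kg.
Tool frame: the origin (TCP) lies midway between the tips of the shut fingers; the grasp point (between the pads) lies 19 mm behind it; z points along the fingers, y is the direction in which the jaws open and shut (so a half turn about z gives the same grasp; the last joint's range is limited). The gripper opens to 85 mm and grips with 20 to 120 N. Pads are 22 mm wide; open, the fingers measure 114 mm over their backs; the gripper's body (76 mm by 85 mm) begins 54 mm behind the grasp point. The pads swing forward as they close: fully open they stand 13 mm farther back than shut.
Start: joints at [-1.515, 0.181, 1.607, -0, 1.354, -0.206], TCP at [0.149, -0.555, 0.231] pointing down, gripper open.
Joint ranges: [-2.99, 2.99], [-0.89, 2.07], [0.3, 2.58], [-1.14, 4.28], [0, 2.63], [-3.12, 3.12]. Speed limits (rad/s): [2.57, 2.57, 3.01, 3.14, 3.14, 3.14].

## Interface

Orientations are given as a unit quaternion [w, x, y, z].
In Python, from bench import ctrl gives the robot as it stands.
- The arm moves only by the tool apply_moves, never from a script. Its argument "plan" is a list of rows, each an object with "translation": the shift along the tool's x, y, z in m, a list of three; "angular": the turn, a rotation vector about the tool's x, y, z in rad, a list of three; "hand": the finger opening in m, from 0 to 0.0854. In form: [{"translation": [x, y, z], "angular": [rx, ry, rz], "hand": hand}, ...]. A call has 1 to 10 rows; each row shifts and turns the commanded pose from where the row before left it, along the tool's axes as they then stand; what a row does not reach is not made up. A row lasts 1/8 s, in which the tool goes at most 62.5 mm and 10.7 degrees, less where a joint would pass 70% of its speed; a pose out of reach is approached as far as the arm can. A call with a gripper value outside its range is refused whole. The fingers move at their own pace and stop on an object; the grip force is fixed at half the most. Time passes only in rows, so rows that do not move let the fingers close. It gives the time, the measured TCP pose, the force and the opening at its end, in the units of the state.
- ctrl.get_obs(): the state, without advancing time (a new reading comes with each control period).
- ctrl.camera(name): name is "side" or "top" or "wrist"; returns a dict with "img" (480x640x3 uint8, red, green, blue), "K" (3x3 intrinsics, pixels), "k1" (the pictures are not rectified: a ray, as slopes to the right and down, at radius r is drawn at 1 + k1 r^2 times it, then the intrinsics apply), "eye" and "orientation" of the camera in the world. Camera axes: x right, y up, looking along -z (the intrinsics and any distortion apply to the point x, -y, -z); pixel columns grow to the right and rows downward; lengths in m; the calibration is good to about 2 mm. A picture is of the moment at which its call begins. There is no depth.
- ctrl.hand_in(): hands the job in, once; it reports no verdict.
The state is a dict: "time_s": time; "q": joint angles; "dq": joint speeds; "joint_efforts": joint torques, N m; "eef_pos": TCP position; "eef_rot": TCP orientation; "wrist_force": force on the tool from outside, world axes, zero at the start; "torque": the same for the moment, N m; "opening": opening from 0.0 (shut) to 1.0 (fully open).
Only numpy, scipy, OpenCV 4.12 (cv2) and the standard library are available. Lean on these libraries where they do the work, as an engineer would, in place of code of your own. Each camera call takes 0.05 s, during which the arm holds its last target.

## Working session

There is one attempt and no reset: what is moved stays moved. The work goes in short steps, Python scripts to look and compute and a tool call to move; the robot and the scene stay as the last step left them, time stands still between calls to the robot, and variables do not carry over. Pictures are saved under pics/ and viewed, and the job is handed in when it is done.

Besides the shell and the picture viewer there is one more tool, called after ">>>" as name(argument=value, ...) on one line, values as JSON. apply_moves: Moves the arm, as the interface text tells. Its arguments: {"type":"object","properties":{"plan":{"type":"array","items":{"type":"object","properties":{"translation":{"type":"array","items":{"type":"number"}},"angular":{"type":"array","items":{"type":"number"}},"hand":{"type":"number"}}}}},"required":["plan"]}

```bash
ls; mkdir -p pics; python3 - <<'E'
from bench import ctrl
import cv2
print(ctrl.get_obs())
for n in ["side","top","wrist"]:
    c=ctrl.camera(n); cv2.imwrite(f"pics/{n}0.png",c["img"][:,:,::-1]); print(n,c["K"],c["k1"],c["eye"],c["orientation"])
E
```

```text
pics
{'time_s': 0.0, 'q': array([-1.51531456e+00,  1.81567032e-01,  1.60804455e+00, -2.50948373e-05,
        1.35379716e+00, -2.06335944e-01]), 'dq': array([ 2.65255543e-03,  1.41526629e-04, -6.13730598e-05,  2.52671304e-04,
       -9.50511730e-04, -1.12408906e-04]), 'joint_efforts': array([-9.09700339e-04, -4.44868791e+01, -3.51334512e+01, -3.70781918e-04,
        9.18613106e-03, -8.83210816e-06]), 'eef_pos': array([ 0.14878785, -0.55482217,  0.23035188]), 'eef_rot': array([-9.06386448e-04,  9.91442903e-01,  1.30537911e-01,  5.62104076e-05]), 'wrist_force': array([-0.24662094,  0.70414727,  0.32590284]), 'torque': array([0.05797563, 0.02629077, 0.07656787]), 'opening': 1.0026383769359075}
side [[449.69597618   0.         327.23531964]
 [  0.         449.69597618 239.33086011]
 [  0.           0.           1.        ]] -0.007632765131286123 [ 0.09665563 -0.99914069  0.92476295] [ 0.87956662  0.43192949 -0.08695404 -0.17955075]
top [[442.82550557   0.         315.74752677]
 [  0.         442.82550557 235.76968357]
 [  0.           0.           1.        ]] -0.037212070343999266 [ 0.3522056  -0.06251179  1.16865135] [-0.69567702 -0.04440864  0.03652562  0.71604974]
wrist [[390.9044152    0.         316.53665837]
 [  0.         390.9044152  237.95293066]
 [  0.           0.           1.        ]] -0.07654655695870403 [ 0.21673143 -0.5366935   0.37238615] [ 0.7859145  -0.11018166  0.08613226 -0.6023119 ]
```

View pics/side0.png

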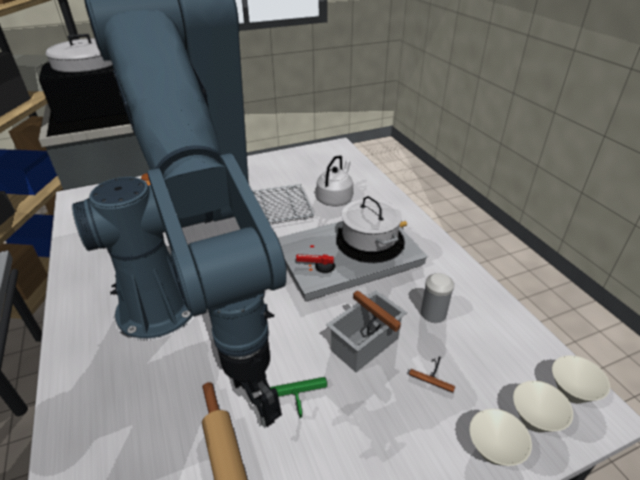

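View pics/top0.png

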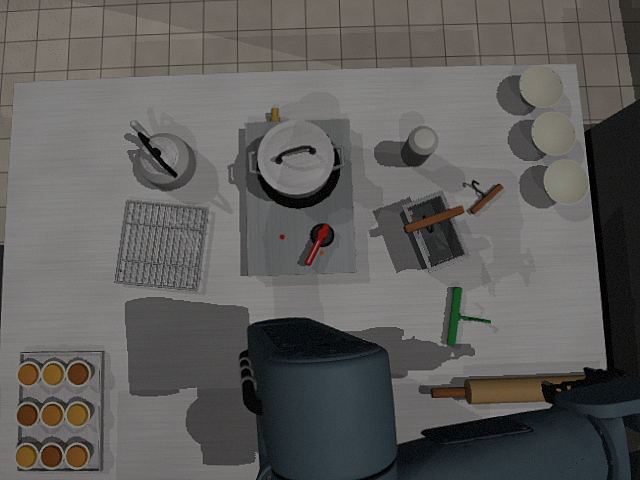

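View pics/wrist0.png

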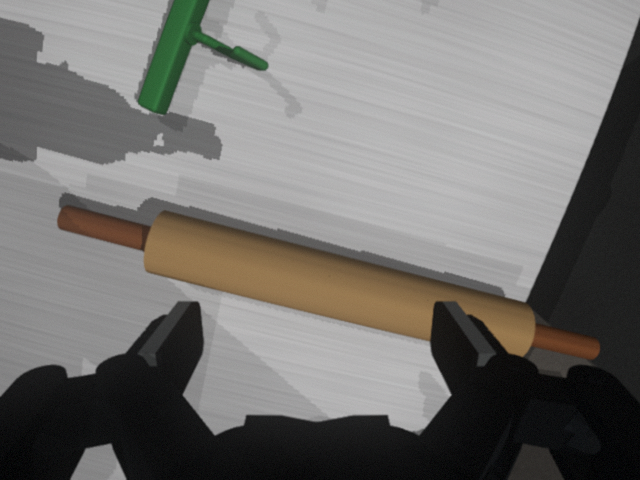

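Candidates for the lifter, in the top view: brown T across the pan (434,219), smaller brown T lying on the table (486,199), and the green T (455,316). By the description it is the one on the pan. I'll check it in close crops.

```bash
cat > h.py <<'E'
import numpy as np, cv2, json
from scipy.spatial.transform import Rotation as R
def rot(q): return R.from_quat([q[1],q[2],q[3],q[0]])
def ray(c,u,v):
    K=c["K"]; d=np.array([(u-K[0,2])/K[0,0],(v-K[1,2])/K[1,1]]); s=d.copy()
    for _ in range(20): s=d/(1+c["k1"]*(s@s))
    return np.array(c["eye"]), rot(c["orientation"]).apply([s[0],-s[1],-1.])
def atz(c,u,v,z):
    e,d=ray(c,u,v); return e+d*(z-e[2])/d[2]
def proj(c,p):
    q=rot(c["orientation"]).inv().apply(np.atleast_2d(p)-np.array(c["eye"]))
    s=np.c_[q[:,0]/-q[:,2],-q[:,1]/-q[:,2]]; r=(s**2).sum(1,keepdims=True)
    s=s*(1+c["k1"]*r); K=c["K"]
    return np.c_[s[:,0]*K[0,0]+K[0,2],s[:,1]*K[1,1]+K[1,2]]
def crop(img,x0,y0,w,h,s,name):
    o=cv2.resize(img[y0:y0+h,x0:x0+w,::-1],None,fx=s,fy=s,interpolation=cv2.INTER_CUBIC)
    cv2.imwrite(name,o)
def tri(c1,p1,c2,p2):
    a,d=ray(c1,*p1); b,e=ray(c2,*p2); A=np.c_[d,-e]; t=np.linalg.lstsq(A,b-a,rcond=None)[0]
    x,y=a+d*t[0],b+e*t[1]; return (x+y)/2,np.linalg.norm(x-y)
E
python3 - <<'E'
from h import *; from bench import ctrl; import pickle
t=ctrl.camera("top"); s=ctrl.camera("side"); pickle.dump((t,s),open("cams.pkl","wb"))
crop(t["img"],380,170,130,110,6,"pics/t_pan.png")
crop(t["img"],225,95,150,110,5,"pics/t_pot.png")
crop(t["img"],225,190,150,110,5,"pics/t_tap.png")
crop(t["img"],100,105,120,195,3,"pics/t_rack.png")
crop(s["img"],310,270,150,110,5,"pics/s_pan.png")
crop(s["img"],280,180,150,110,5,"pics/s_pot.png")
E
```

```text
(no output)
```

View pics/t_pan.png

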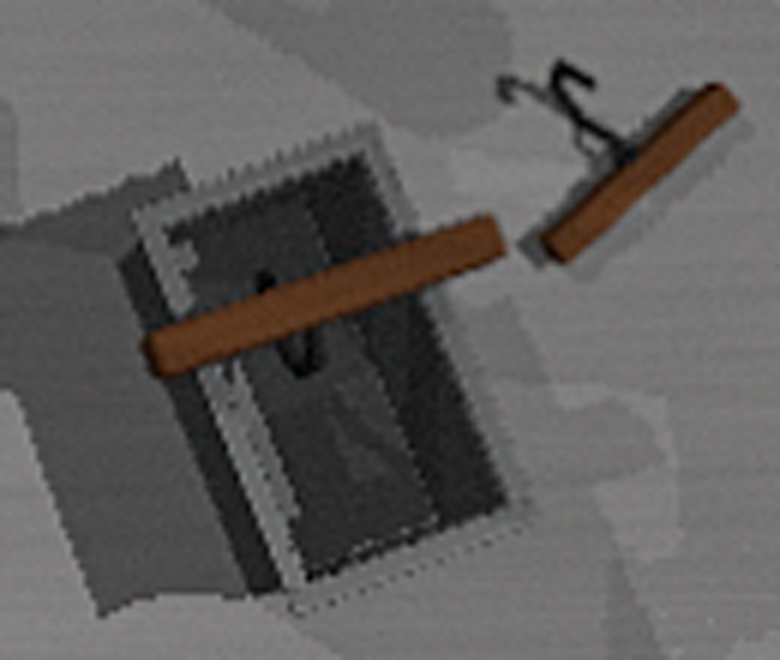

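View pics/t_pot.png

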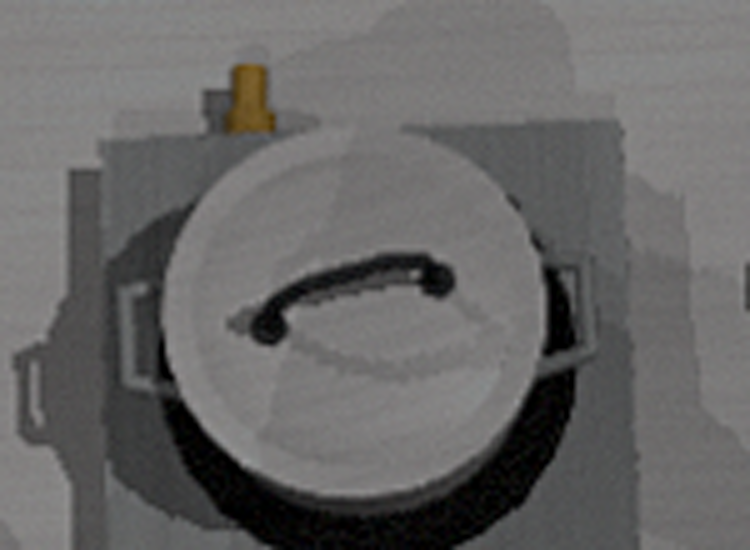

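View pics/t_tap.png

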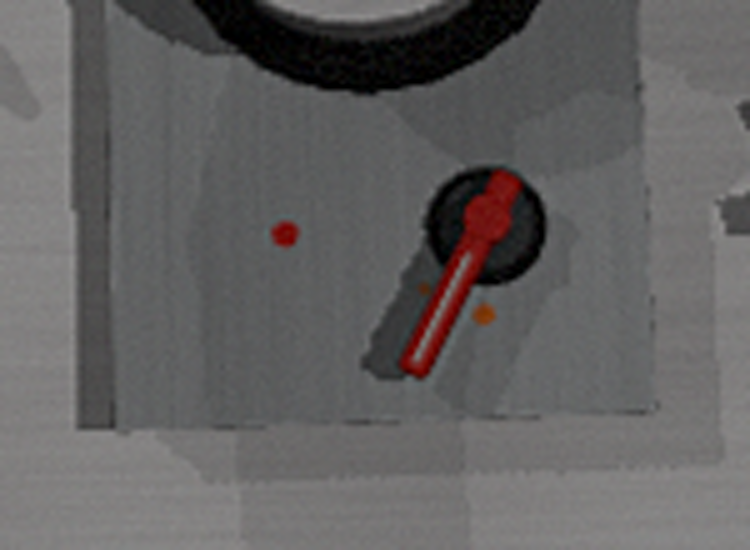

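View pics/t_rack.png

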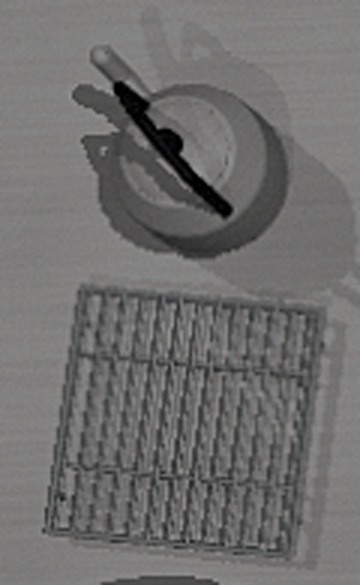

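View pics/s_pan.png

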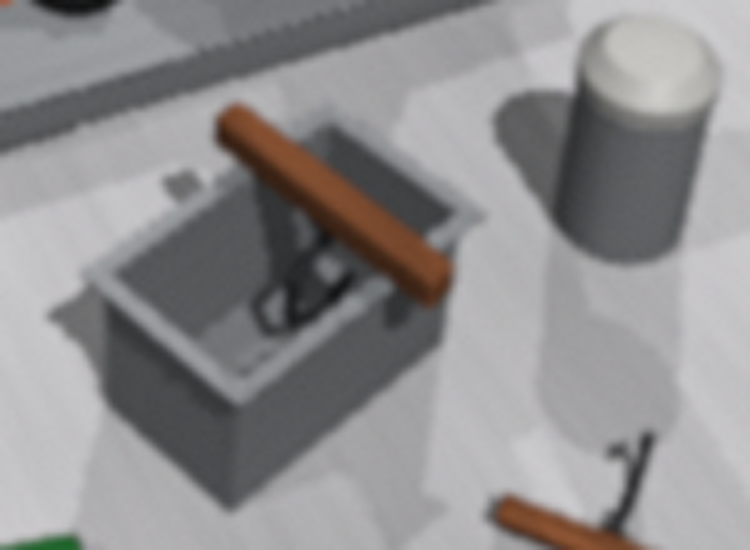

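View pics/s_pot.png

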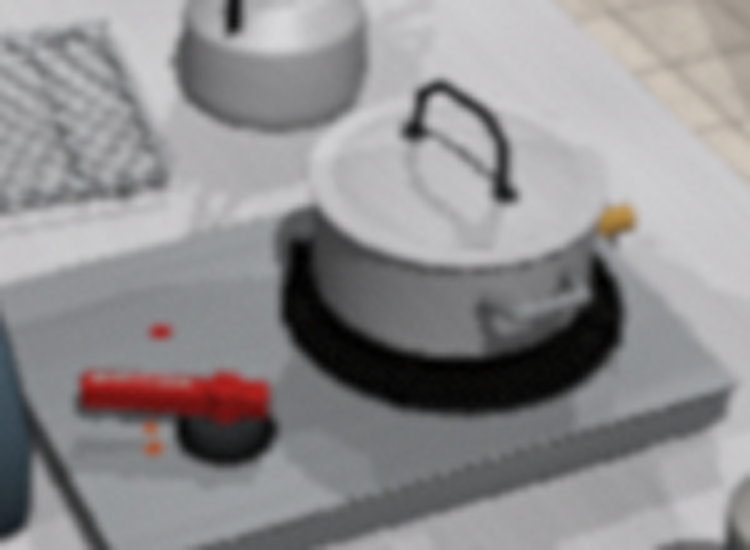

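The crops confirm it: the larger brown T lies across the pan. The smaller brown one is on the table and the green one lies apart. Now the measurements.

```bash
python3 - <<'E'
from h import *; import pickle
np.set_printoptions(precision=4,suppress=True)
t,s=pickle.load(open("cams.pkl","rb"))
T=lambda x,y,x0,y0,k:(x0+(x+.5)/k-.5,y0+(y+.5)/k-.5)
def P(n,pts,x0,y0,k,z):
    q=np.array([atz(t,*T(x,y,x0,y0,k),z) for x,y in pts]); print(n,q.tolist() if 0 else q); return q
h=P("handle ends",[(157,352),(493,234)],380,170,6,.122); d=h[0]-h[1];print(h.mean(0),np.linalg.norm(d),np.degrees(np.arctan2(d[1],d[0])))
r=P("pan",[(138,210),(378,128),(530,515),(298,612)],380,170,6,.1);print(r.mean(0),[np.linalg.norm(r[i]-r[i-1]) for i in range(4)], [np.degrees(np.arctan2(*(r[i]-r[i-1])[1::-1])) for i in range(4)])
r=P("rack",[(80,290),(322,308),(290,553),(48,532)],100,105,3,.02);print(r.mean(0),[np.linalg.norm(r[i]-r[i-1]) for i in range(4)], [np.degrees(np.arctan2(*(r[i]-r[i-1])[1::-1])) for i in range(4)])
a=P("tap",[(487,217),(413,370)],225,190,5,.082);d=a[1]-a[0];print(np.linalg.norm(d),np.degrees(np.arctan2(d[1],d[0])))
st=P("stove",[(118,430),(652,412)],225,190,5,.045);d=st[1]-st[0];print(np.linalg.norm(d),np.degrees(np.arctan2(d[1],d[0])))
st2=P("stove",[(100,140),(622,122)],225,95,5,.045);d=st2[1]-st2[0];print(np.linalg.norm(d),np.degrees(np.arctan2(d[1],d[0])))
P("lidc",[(354.5,312)],225,95,5,.15)
P("lidedge",[(162,312),(547,312),(354,125),(354,498)],225,95,5,.15)
P("barmid",[(378,266),(330,277),(428,259)],225,95,5,.2)
P("feet",[(268,325),(438,280)],225,95,5,.156)
P("pothandle",[(124,335),(596,305)],225,95,5,.123)
P("kettle top",[(170,145)],100,105,3,.17)
print("tri",tri(t,T(376,266,225,95,5),s,T(468,104,280,180,5)))
print("tap tri",tri(t,T(487,217,225,190,5),s,T(228,388,280,180,5)))
c=lambda x,y:T(x,y,310,270,5)
print("handle tri",tri(t,T(157,352,380,170,6),s,c(233,118)),tri(t,T(493,234,380,170,6),s,c(435,275)))
print("kettle", [atz(t,*T(x,y,100,105,3),.17) for x,y in [(120,88),(228,212)]])
print('shaker',atz(t,421,140,.13))
E
```

```text
handle ends [[ 0.4844 -0.2673  0.122 ]
 [ 0.5279 -0.4041  0.122 ]]
[ 0.5062 -0.3357  0.122 ] 0.14355440081491927 107.64608228520909
pan [[ 0.5458 -0.2669  0.1   ]
 [ 0.577  -0.367   0.1   ]
 [ 0.4166 -0.4187  0.1   ]
 [ 0.3805 -0.3228  0.1   ]]
[ 0.48   -0.3438  0.1   ] [np.float64(0.1744667389884664), np.float64(0.1048694977125491), np.float64(0.16846285825423357), np.float64(0.10242151859776574)] [np.float64(18.69971667228533), np.float64(-72.70132012094491), np.float64(-162.14209057981046), np.float64(110.63451581751818)]
rack [[0.5919 0.4512 0.02  ]
 [0.5687 0.2339 0.02  ]
 [0.3548 0.2619 0.02  ]
 [0.3783 0.4752 0.02  ]]
[0.4734 0.3555 0.02  ] [np.float64(0.2149796299856962), np.float64(0.21850273146569327), np.float64(0.21573230759775858), np.float64(0.21458010544418485)] [np.float64(-6.407808985582563), np.float64(-96.10149318404112), np.float64(172.55103712637018), np.float64(83.71264018216127)]
tap [[ 0.4838 -0.0678  0.082 ]
 [ 0.4093 -0.0292  0.082 ]]
0.08389048795179103 152.65175492935938
stove [[ 0.3851  0.1223  0.045 ]
 [ 0.3865 -0.1484  0.045 ]]
0.2707523266188355 -89.69
[... 229 characters left out ...]
15  ]
 [ 0.569  -0.0079  0.15  ]]
barmid [[ 0.6647 -0.0238  0.2   ]
 [ 0.6603 -0.002   0.2   ]
 [ 0.6672 -0.0465  0.2   ]]
feet [[ 0.6519  0.0304  0.156 ]
 [ 0.6711 -0.0502  0.156 ]]
pothandle [[ 0.659   0.1037  0.123 ]
 [ 0.6666 -0.1262  0.123 ]]
kettle top [[0.6737 0.3154 0.17  ]]
tri (array([ 0.6603, -0.0222,  0.2048]), np.float64(0.005784020222661149))
tap tri (array([ 0.484 , -0.0678,  0.0786]), np.float64(0.00034121493226317915))
handle tri (array([ 0.4854, -0.2689,  0.1134]), np.float64(0.0002068206879493224)) (array([ 0.5269, -0.4047,  0.1177]), np.float64(0.003744745858310829))
kettle [array([0.7216, 0.3562, 0.17  ]), array([0.6183, 0.2688, 0.17  ])]
shaker [ 0.6978 -0.3141  0.13  ]
```

```bash
python3 - <<'E'
from h import *; import pickle
t,s=pickle.load(open("cams.pkl","rb"))
def loop(c,yaw,z0=.142):
    pts=np.array([[0,-.04,.012],[0,-.036,.035],[0,-.02,.058],[0,0,.058],[0,.02,.058],[0,.036,.035],[0,.04,.012]])
    return R.from_euler('z',yaw,degrees=True).apply(pts)+[c[0],c[1],z0]
for cam,n,x0,y0 in ((t,'t',225,95),(s,'s',280,180)):
    o=cv2.resize(cam["img"][y0:y0+110,x0:x0+150,::-1],None,fx=5,fy=5,interpolation=cv2.INTER_CUBIC)
    tr=lambda p:((proj(cam,p)-[x0,y0]+.5)*5-.5).astype(int).reshape(-1,1,2)
    cv2.polylines(o,[tr(loop((.661,-.010),13.4))],False,(0,255,0),1)
    cv2.polylines(o,[tr(loop((.661,-.010),13.4)[2:5])],False,(255,0,0),1)
    th=np.linspace(0,2*np.pi,60)
    cv2.polylines(o,[tr(np.c_[.661+.092*np.cos(th),-.010+.092*np.sin(th),0*th+.142])],True,(0,0,255),1)
    cv2.polylines(o,[tr(np.c_[.661+.092*np.cos(th),-.010+.092*np.sin(th),0*th+.152])],True,(0,255,255),1)
    cv2.imwrite(f"pics/ov_{n}.png",o)
E
```

```text
(no output)
```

View pics/ov_t.png

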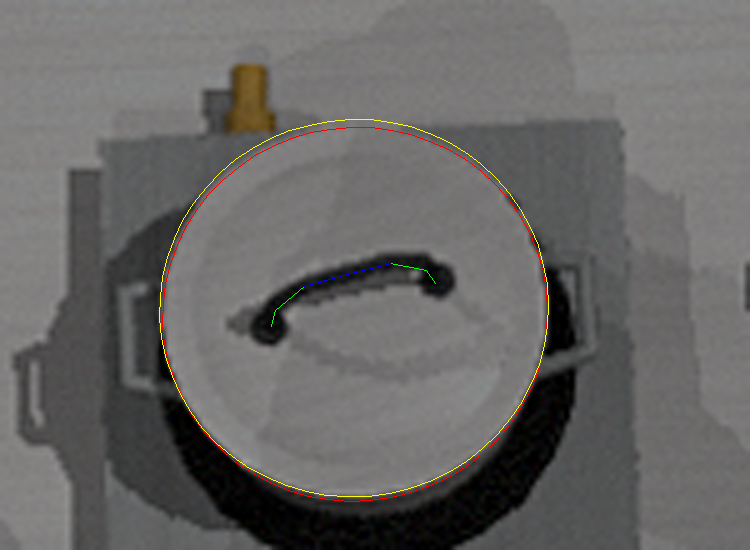

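View pics/ov_s.png

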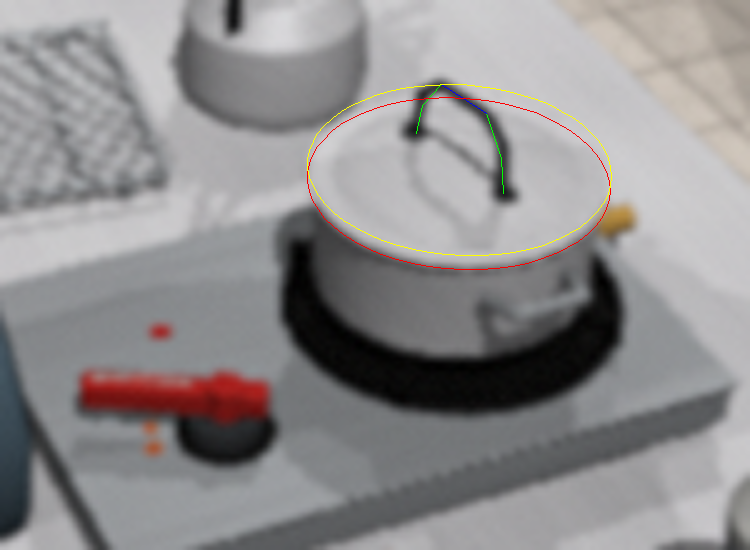

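```bash
cat >> h.py <<'E'
def plan(pos,q,wps,step=.055,ang=.17):
    """wps: (x,y,z,yaw_deg of tool x,hand); straight-down tool targets; prints per-row moves in the tool frame"""
    Rm=rot(q); p=np.array(pos,float); out=[]
    for x,y,z,psi,h,*n in wps:
        Rt=R.from_matrix(np.array([[np.cos(np.radians(psi)),np.sin(np.radians(psi)),0],[np.sin(np.radians(psi)),-np.cos(np.radians(psi)),0],[0,0,-1]]))
        T=np.array([x,y,z]); 
        k=n[0] if n else max(1,int(np.ceil(max(np.linalg.norm(T-p)/step,(Rm.inv()*Rt).magnitude()/ang))))
        for i in range(k):
            w=(Rm.inv()*Rt).as_rotvec()/(k-i); tr=Rm.inv().apply(T-p)/(k-i)
            tr=np.round(tr*2000)/2000; w=np.round(w,3); p=p+Rm.apply(tr); Rm=Rm*R.from_rotvec(w)
            out.append((tr.tolist(),w.tolist(),h)); print(len(out),[float(a) for a in tr],[float(a)+0 for a in w],h)
    return out
def st():
    from bench import ctrl
    o=ctrl.get_obs(); M=rot(o["eef_rot"]).as_matrix()
    print("t",round(float(o["time_s"]),2),"p",np.round(o["eef_pos"],4),"yaw",round(float(np.degrees(np.arctan2(M[1,0],M[0,0]))),2),"z",np.round(M[:,2],4),"F",np.round(o["wrist_force"],1),"open",round(float(o["opening"]),3)); return o
E
python3 - <<'E'
from h import *; import pickle
t,s=pickle.load(open("cams.pkl","rb"))
pts=np.array([[0,0,-.011],[0,0,-.035],[-.022,0,-.05],[-.022,0,-.065],[0,0,-.085],[.02,0,-.067]])
for cam,n,x0,y0,k in ((t,'t',390,190,8),(s,'s',340,280,8)):
  ims=[]
  for yaw in (17.6,197.6):
    o=cv2.resize(cam["img"][y0:y0+70,x0:x0+50+30*0+0 if 0 else x0+80,::-1],None,fx=5,fy=5,interpolation=cv2.INTER_CUBIC)
    P=R.from_euler('z',yaw,degrees=True).apply(pts)+[.506,-.336,.111]
    ims.append(o.copy());cv2.polylines(o,[((proj(cam,P)-[x0,y0]+.5)*5-.5).astype(int).reshape(-1,1,2)],False,(0,255,0),1); ims.append(o)
  cv2.imwrite(f"pics/hk_{n}.png",np.vstack([np.hstack(ims[:2]),np.hstack(ims[2:])])[:600])
o=st()
th=152.65; u=lambda a:np.array([np.cos(np.radians(a)),np.sin(np.radians(a))])
ax=np.array([.484,-.068])
def pt(th,off,z,h=0.0,*n):
    p=ax+.065*u(th)-off*u(th-90); return (p[0],p[1],z,th,h,*n)
plan(o["eef_pos"],o["eef_rot"],[pt(152.6,.05,.23),pt(152.6,.05,.066),pt(152.6,.025,.066)])
E
```

```text
t 0.25 p [ 0.1488 -0.5552  0.2309] yaw 15.0 z [-1.e-04  8.e-04 -1.e+00] F [-0.4 -0.4  0.7] open 1.002
1 [0.0245, -0.026, 0.0] [0.0, 0.0, -0.16] 0.0
2 [0.0285, -0.022, 0.0] [0.0, 0.0, -0.16] 0.0
3 [0.0315, -0.017, 0.0] [0.0, 0.0, -0.16] 0.0
4 [0.034, -0.012, 0.0] [0.0, 0.0, -0.16] 0.0
5 [0.035, -0.006, 0.0] [0.0, 0.0, -0.16] 0.0
6 [0.036, -0.0005, 0.0] [0.0, 0.0, -0.16] 0.0
7 [0.0355, 0.005, 0.0] [0.0, 0.0, -0.16] 0.0
8 [0.034, 0.0105, 0.0] [0.0, 0.0, -0.16] 0.0
9 [0.032, 0.016, 0.0] [0.0, 0.0, -0.16] 0.0
10 [0.029, 0.021, 0.0] [0.0, 0.0, -0.16] 0.0
11 [0.025, 0.0255, 0.0] [0.0, 0.0, -0.16] 0.0
12 [0.021, 0.029, 0.0005] [0.0, 0.0, -0.16] 0.0
13 [0.016, 0.032, 0.0] [0.0, 0.0, -0.161] 0.0
14 [0.011, 0.034, 0.0005] [0.0, 0.0, -0.16] 0.0
15 [0.005, 0.0355, 0.0] [0.001, 0.0, -0.161] 0.0
16 [-0.0, -0.0, 0.0545] [0.0, 0.0, 0.0] 0.0
17 [-0.0, -0.0, 0.055] [0.0, 0.0, 0.0] 0.0
18 [-0.0, -0.0, 0.0545] [0.0, -0.001, 0.0] 0.0
19 [-0.0, 0.025, 0.0] [0.0, 0.0, 0.0] 0.0
```

View pics/hk_t.png

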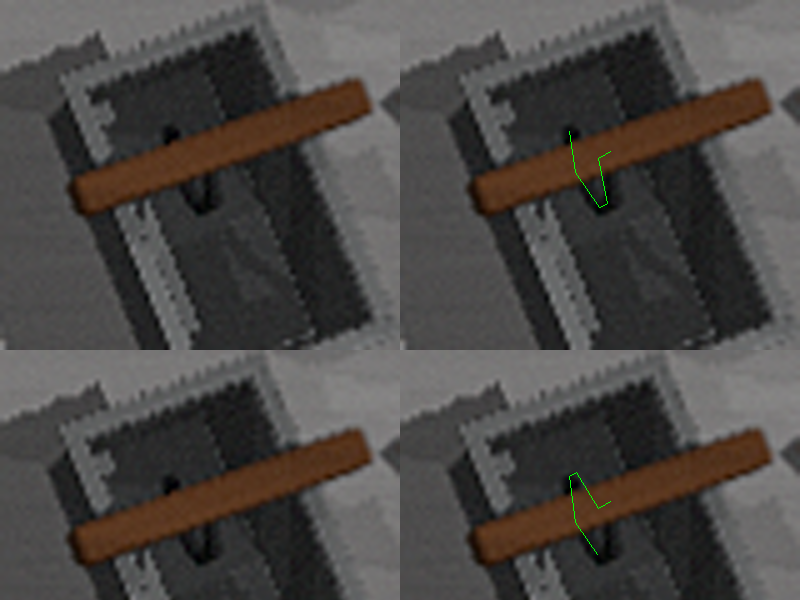

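View pics/hk_s.png

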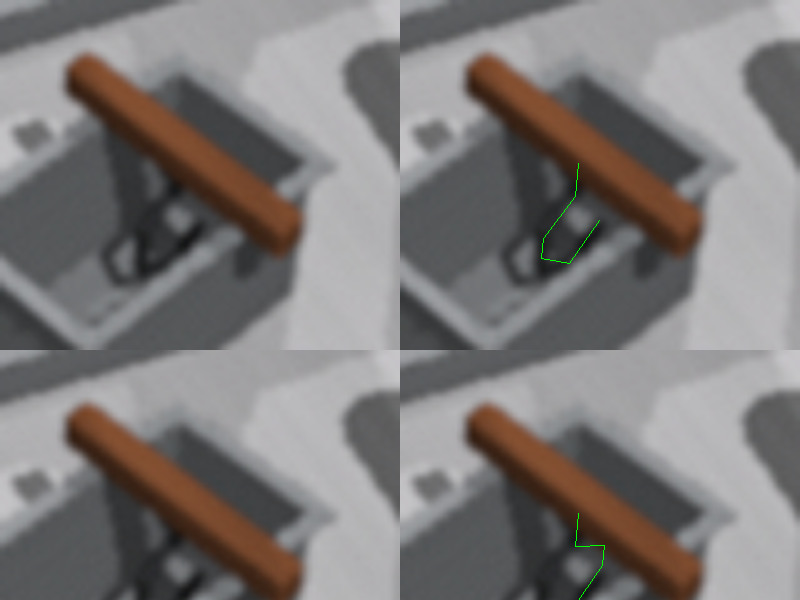

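The overlay with lifter yaw +17.6° (hook tip toward world +x) matches both views. Moving to the tap.

>>> apply_moves(plan=[{"translation": [0.0245,-0.026,0],"angular": [0,0,-0.16],"hand": 0},{"translation": [0.0285,-0.022,0],"angular": [0,0,-0.16],"hand": 0},{"translation": [0.0315,-0.017,0],"angular": [0,0,-0.16],"hand": 0},{"translation": [0.034,-0.012,0],"angular": [0,0,-0.16],"hand": 0},{"translation": [0.035,-0.006,0],"angular": [0,0,-0.16],"hand": 0},{"translation": [0.036,-0.0005,0],"angular": [0,0,-0.16],"hand": 0},{"translation": [0.0355,0.005,0],"angular": [0,0,-0.16],"hand": 0},{"translation": [0.034,0.0105,0],"angular": [0,0,-0.16],"hand": 0},{"translation": [0.032,0.016,0],"angular": [0,0,-0.16],"hand": 0},{"translation": [0.029,0.021,0],"angular": [0,0,-0.16],"hand": 0}])

```text
time_s: 1.5
eef_pos: [0.3187, -0.2389, 0.2314]
eef_rot: [0.0, 0.595, 0.804, -0.0]
wrist_force: [-0.1, 0.4, -0.3]
opening: 0.002
```

>>> apply_moves(plan=[{"translation": [0.025,0.0255,0],"angular": [0,0,-0.16],"hand": 0},{"translation": [0.021,0.029,0],"angular": [0,0,-0.16],"hand": 0},{"translation": [0.016,0.032,0],"angular": [0,0,-0.16],"hand": 0},{"translation": [0.011,0.034,0],"angular": [0,0,-0.16],"hand": 0},{"translation": [0.005,0.0355,0],"angular": [0,0,-0.16],"hand": 0},{"translation": [0,0,0],"angular": [0,0,0],"hand": 0},{"translation": [0,0,0],"angular": [0,0,0],"hand": 0}])

```text
time_s: 2.38
eef_pos: [0.4032, -0.0828, 0.2312]
eef_rot: [-0.0, 0.238, 0.971, -0.0]
wrist_force: [0.7, -0.1, -1.1]
opening: 0.002
```

```bash
python3 - <<'E'
from h import *; from bench import ctrl
o=st(); c=ctrl.camera("wrist"); cv2.imwrite("pics/w1.png",c["img"][:,:,::-1]); c=ctrl.camera("top"); cv2.imwrite("pics/t1.png",c["img"][:,:,::-1])
u=lambda a:np.array([np.cos(np.radians(a)),np.sin(np.radians(a))])
ax=np.array([.484,-.068])
def pt(th,off,z,h=0.0,*n):
    p=ax+.065*u(th)-off*u(th-90); return (p[0],p[1],z,th,h,*n)
w=[pt(152.6,.05,.066),pt(152.6,.023,.066)]+[pt(a,.0225,.066,0,1) for a in np.arange(147,97,-5.5)]
plan(o["eef_pos"],o["eef_rot"],w)
E
```

```text
t 2.38 p [ 0.4032 -0.0828  0.2312] yaw 152.46 z [-3.e-04 -3.e-04 -1.e+00] F [ 0.7 -0.1 -1.1] open 0.002
1 [0.0, 0.0, 0.0415] [0.0, 0.0, -0.001] 0.0
2 [0.0, 0.0, 0.041] [0.0, 0.0, 0.0] 0.0
3 [0.0, 0.0, 0.0415] [0.0, 0.0, -0.001] 0.0
4 [0.0, 0.0005, 0.041] [0.0, 0.0, 0.0] 0.0
5 [0.0, 0.027, 0.0] [0.0, 0.0, 0.0] 0.0
6 [0.002, 0.007, 0.0] [0.0, 0.0, 0.097] 0
7 [0.002, 0.006, 0.0] [0.0, 0.0, 0.096] 0
8 [0.0015, 0.0065, 0.0] [0.0, 0.0, 0.096] 0
9 [0.002, 0.0065, 0.0] [0.0, 0.0, 0.096] 0
10 [0.002, 0.006, 0.0] [0.0, 0.0, 0.096] 0
11 [0.002, 0.0065, 0.0] [0.0, 0.0, 0.096] 0
12 [0.0015, 0.0065, 0.0] [0.0, 0.0, 0.096] 0
13 [0.002, 0.006, 0.0] [0.0, 0.0, 0.096] 0
14 [0.002, 0.0065, 0.0] [0.0, 0.0, 0.096] 0
15 [0.0015, 0.0065, 0.0] [0.0, 0.0, 0.096] 0
```

View pics/t1.png

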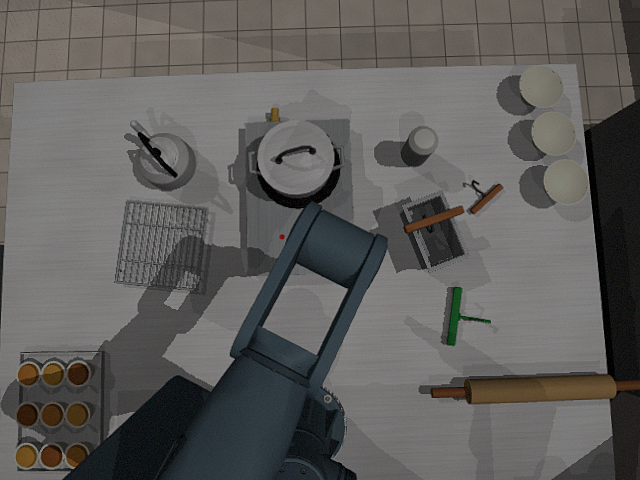

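View pics/w1.png

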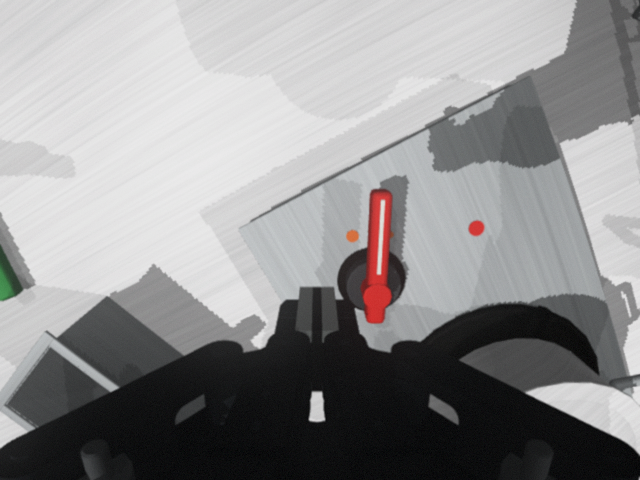

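```bash
python3 - <<'E'
from h import *; from bench import ctrl
c=ctrl.camera("wrist")
print(atz(c,377,297,.083),atz(c,381,192,.082)); print(proj(c,[[.484,-.068,.082]]))
print("pan inner left corner etc", atz(c,48,338,.1), atz(c,5,405,.1))
E
```

```text
[ 0.48162755 -0.06856494  0.083     ] [ 0.40561042 -0.02948278  0.082     ]
[[378.66974031 298.54790166]]
pan inner left corner etc [ 0.38405428 -0.32275393  0.1       ] [ 0.41938997 -0.408915    0.1       ]
```

Wrist view agrees (axis to within 2 mm). Descend and push the lever clockwise.

>>> apply_moves(plan=[{"translation": [0,0,0.0415],"angular": [0,0,0],"hand": 0},{"translation": [0,0,0.041],"angular": [0,0,0],"hand": 0},{"translation": [0,0,0.0415],"angular": [0,0,0],"hand": 0},{"translation": [0,0,0.041],"angular": [0,0,0],"hand": 0},{"translation": [0,0.027,0],"angular": [0,0,0],"hand": 0},{"translation": [0.002,0.007,0],"angular": [0,0,0.096],"hand": 0},{"translation": [0.002,0.006,0],"angular": [0,0,0.096],"hand": 0},{"translation": [0.002,0.0065,0],"angular": [0,0,0.096],"hand": 0}])

```text
time_s: 3.52
eef_pos: [0.4211, -0.0398, 0.0662]
eef_rot: [-0.0, 0.377, 0.926, -0.0]
wrist_force: [-0.8, -0.8, 0.1]
opening: -0.004
```

>>> apply_moves(plan=[{"translation": [0.002,0.0065,0],"angular": [0,0,0.096],"hand": 0},{"translation": [0.002,0.006,0],"angular": [0,0,0.096],"hand": 0},{"translation": [0.002,0.0065,0],"angular": [0,0,0.096],"hand": 0},{"translation": [0.0015,0.0065,0],"angular": [0,0,0.096],"hand": 0},{"translation": [0.002,0.006,0],"angular": [0,0,0.096],"hand": 0},{"translation": [0.002,0.0065,0],"angular": [0,0,0.096],"hand": 0},{"translation": [0.0015,0.0065,0],"angular": [0,0,0.096],"hand": 0}])

```text
time_s: 4.4
eef_pos: [0.4532, -0.0074, 0.0663]
eef_rot: [0.0, 0.661, 0.75, -0.0]
wrist_force: [-0.2, -0.8, -0.5]
opening: -0.002
```

```bash
python3 - <<'E'
from h import *; from bench import ctrl
o=st(); c=ctrl.camera("wrist"); cv2.imwrite("pics/w2.png",c["img"][:,:,::-1])
E
```

```text
t 4.4 p [ 0.4532 -0.0074  0.0663] yaw 97.2 z [ 1.e-04 -1.e-04 -1.e+00] F [-0.2 -0.8 -0.5] open -0.002
```

View pics/w2.png

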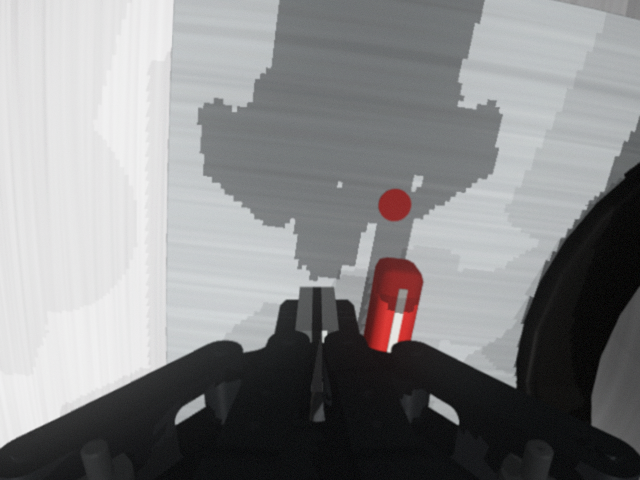

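Lever points at the off dot (394,205), free of the finger: tap clicked home. Now back off, rise and hover over the lifter.

```bash
python3 - <<'E'
from h import *; from bench import ctrl
o=st()
plan(o["eef_pos"],o["eef_rot"],[(.438,-.009,.066,97.2,0),(.438,-.009,.231,97.2,0.05),(.506,-.336,.231,107.6,.05)])
E
```

```text
t 4.45 p [ 0.454  -0.0073  0.0666] yaw 96.99 z [ 1.1e-03 -1.0e-04 -1.0e+00] F [0.1 0.3 0.4] open -0.0
1 [0.0005, -0.016, 0.0005] [0.001, 0.0, -0.004] 0
2 [-0.0, -0.0, -0.055] [0.0, 0.0, 0.0] 0.05
3 [-0.0, -0.0, -0.055] [0.0, 0.0, 0.0] 0.05
4 [-0.0005, -0.0, -0.055] [0.0, 0.0, 0.0] 0.05
5 [-0.0475, 0.004, 0.0] [0.0, 0.0, -0.026] 0.05
6 [-0.0475, 0.0025, 0.0] [0.0, 0.0, -0.026] 0.05
7 [-0.0475, 0.001, 0.0] [0.0, 0.0, -0.026] 0.05
8 [-0.048, 0.0, 0.0] [0.0, 0.0, -0.026] 0.05
9 [-0.0475, -0.001, 0.0] [0.0, 0.0, -0.026] 0.05
10 [-0.0475, -0.0025, 0.0] [0.0, 0.0, -0.026] 0.05
11 [-0.048, -0.0035, 0.0] [0.0, 0.0, -0.025] 0.05
```

>>> apply_moves(plan=[{"translation": [0.0005,-0.016,0],"angular": [0,0,-0.004],"hand": 0},{"translation": [0,0,-0.055],"angular": [0,0,0],"hand": 0.05},{"translation": [0,0,-0.055],"angular": [0,0,0],"hand": 0.05},{"translation": [0,0,-0.055],"angular": [0,0,0],"hand": 0.05},{"translation": [-0.0475,0.004,0],"angular": [0,0,-0.026],"hand": 0.05},{"translation": [-0.0475,0.0025,0],"angular": [0,0,-0.026],"hand": 0.05},{"translation": [-0.0475,0.001,0],"angular": [0,0,-0.026],"hand": 0.05},{"translation": [-0.048,0,0],"angular": [0,0,-0.026],"hand": 0.05},{"translation": [-0.0475,-0.001,0],"angular": [0,0,-0.026],"hand": 0.05},{"translation": [-0.0475,-0.0025,0],"angular": [0,0,-0.026],"hand": 0.05}])

```text
time_s: 5.7
eef_pos: [0.4973, -0.2899, 0.2312]
eef_rot: [-0.0, 0.597, 0.802, 0.0]
wrist_force: [-0.4, 0.6, -0.3]
opening: 0.581
```

>>> apply_moves(plan=[{"translation": [-0.048,-0.0035,0],"angular": [0,0,-0.025],"hand": 0.05},{"translation": [0,0,0],"angular": [0,0,0],"hand": 0.05},{"translation": [0,0,0],"angular": [0,0,0],"hand": 0.05}])

```text
time_s: 6.08
eef_pos: [0.5074, -0.3346, 0.2308]
eef_rot: [-0.001, 0.587, 0.809, 0.0]
wrist_force: [-0.0, 0.1, 0.3]
opening: 0.586
```

```bash
python3 - <<'E'
from h import *; from bench import ctrl; import pickle
o=st(); c=ctrl.camera("wrist"); cv2.imwrite("pics/w3.png",c["img"][:,:,::-1]); t=ctrl.camera("top"); cv2.imwrite("pics/t3.png",t["img"][:,:,::-1]); pickle.dump((c,t),open("c3.pkl","wb"))
E
```

```text
t 6.08 p [ 0.5074 -0.3346  0.2308] yaw 108.05 z [-8.0e-04  1.1e-03 -1.0e+00] F [-0.   0.1  0.3] open 0.586
```

View pics/w3.png

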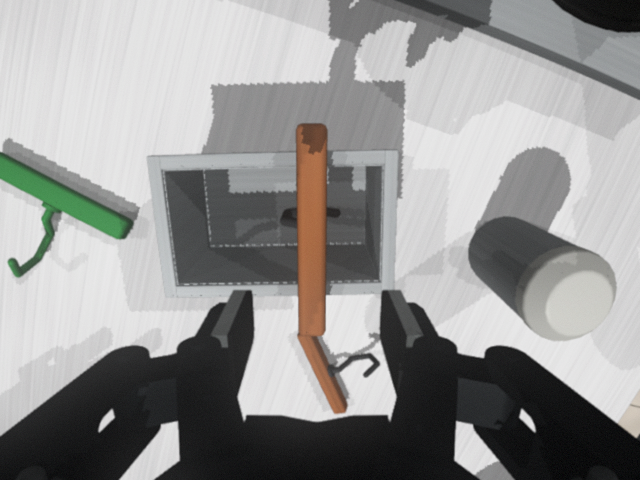

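View pics/t3.png

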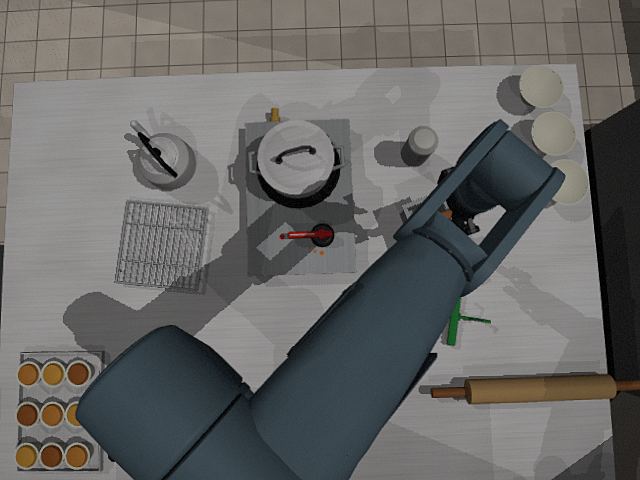

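```bash
python3 - <<'E'
from h import *; import pickle
np.set_printoptions(precision=4,suppress=True)
c,t=pickle.load(open("c3.pkl","rb"))
a=atz(c,312,125,.122); b=atz(c,312.5,334,.122); d=a-b
print(c["eye"],a,b,(a+b)/2,np.linalg.norm(d),np.degrees(np.arctan2(d[1],d[0])))
for p in [(297,200),(326,200)]: print(atz(c,*p,.122))
r=np.array([atz(c,*p,.1) for p in [(149,157),(396,150),(395,289),(166,299)]]);print(r,r.mean(0))
r=np.array([atz(c,*p,.1) for p in [(164,170),(383,164),(381,283),(176,285)]]);print(r,r.mean(0))
E
```

```text
[ 0.4857 -0.2676  0.3727] [ 0.4825 -0.2674  0.122 ] [ 0.5274 -0.4051  0.122 ] [ 0.505  -0.3363  0.122 ] 0.14486326782646433 108.05706838366142
[ 0.4878 -0.3153  0.122 ]
[ 0.5057 -0.3095  0.122 ]
[[ 0.3805 -0.3222  0.1   ]
 [ 0.5421 -0.2651  0.1   ]
 [ 0.5787 -0.3615  0.1   ]
 [ 0.4147 -0.4243  0.1   ]] [ 0.479  -0.3433  0.1   ]
[[ 0.3927 -0.3279  0.1   ]
 [ 0.5369 -0.2769  0.1   ]
 [ 0.5668 -0.3602  0.1   ]
 [ 0.4197 -0.4103  0.1   ]] [ 0.4791 -0.3438  0.1   ]
```

```bash
python3 - <<'E'
from h import *
o=st()
plan(o["eef_pos"],o["eef_rot"],[(.505,-.3363,.14,108,.05),(.505,-.3363,.091,108,.05,2)])
E
```

```text
t 6.17 p [ 0.5078 -0.3336  0.2312] yaw 108.13 z [-3.e-04  6.e-04 -1.e+00] F [ 0.2  0.1 -0.2] open 0.588
1 [-0.001, -0.002, 0.0455] [0.0, 0.0, 0.001] 0.05
2 [-0.0005, -0.0015, 0.0455] [0.0, -0.001, 0.001] 0.05
3 [-0.0, -0.0, 0.0245] [0.0, 0.0, 0.0] 0.05
4 [-0.0, -0.0, 0.0245] [0.0, 0.0, 0.0] 0.05
```

>>> apply_moves(plan=[{"translation": [-0.001,-0.0015,0.0455],"angular": [0,0,0],"hand": 0.05},{"translation": [-0.0005,-0.0015,0.0455],"angular": [0,0,0],"hand": 0.05},{"translation": [0,0,0.0245],"angular": [0,0,0],"hand": 0.05},{"translation": [0,0,0.0245],"angular": [0,0,0],"hand": 0.05},{"translation": [0,0,0],"angular": [0,0,0],"hand": 0.05}])

```text
time_s: 6.8
eef_pos: [0.5047, -0.3346, 0.0896]
eef_rot: [-0.002, 0.587, 0.81, 0.0]
wrist_force: [0.6, -0.0, -0.3]
opening: 0.585
```

```bash
python3 - <<'E'
from h import *; from bench import ctrl
o=st(); c=ctrl.camera("wrist"); cv2.imwrite("pics/w4.png",c["img"][:,:,::-1])
E
```

```text
t 6.8 p [ 0.5047 -0.3346  0.0896] yaw 108.18 z [-0.003   0.0031 -1.    ] F [ 0.6 -0.  -0.3] open 0.585
```

View pics/w4.png

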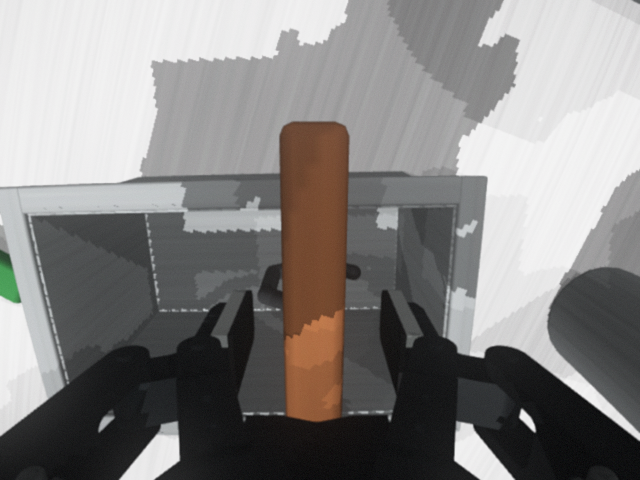

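Handle is centred between the pads and the hook tip peeks out on the +x side. Closing.

>>> apply_moves(plan=[{"translation": [0,0,0],"angular": [0,0,0],"hand": 0},{"translation": [0,0,0],"angular": [0,0,0],"hand": 0},{"translation": [0,0,0],"angular": [0,0,0],"hand": 0},{"translation": [0,0,0],"angular": [0,0,0],"hand": 0},{"translation": [0,0,0],"angular": [0,0,0],"hand": 0},{"translation": [0,0,0],"angular": [0,0,0],"hand": 0}])

```text
time_s: 7.6
eef_pos: [0.5068, -0.3375, 0.0932]
eef_rot: [0.001, 0.587, 0.81, -0.0]
wrist_force: [-0.6, 0.8, 6.4]
opening: 0.225
```

```bash
python3 - <<'E'
from h import *; from bench import ctrl
o=st(); print(.0854*o["opening"])
plan(o["eef_pos"],o["eef_rot"],[(.505,-.3363,.26,108,0,4)])
E
```

```text
t 7.6 p [ 0.5068 -0.3375  0.0932] yaw 108.11 z [ 0.0021 -0.0018 -1.    ] F [-0.6  0.8  6.4] open 0.225
0.019202420657001534
1 [0.0005, -0.0005, -0.0415] [0.0, 0.001, 0.0] 0
2 [0.0005, -0.0, -0.042] [0.0, 0.0, 0.001] 0
3 [0.0, -0.0005, -0.0415] [0.001, 0.001, 0.0] 0
4 [0.0005, -0.0, -0.042] [0.0, 0.0, 0.001] 0
```

>>> apply_moves(plan=[{"translation": [0,0,-0.02],"angular": [0,0,0],"hand": 0},{"translation": [0,0,-0.045],"angular": [0,0,0],"hand": 0},{"translation": [0,0,-0.05],"angular": [0,0,0],"hand": 0},{"translation": [0,0,-0.055],"angular": [0,0,0],"hand": 0},{"translation": [0,0,-0.05],"angular": [0,0,0],"hand": 0},{"translation": [0,0,0],"angular": [0,0,0],"hand": 0},{"translation": [0,0,0],"angular": [0,0,0],"hand": 0}])

```text
time_s: 8.48
eef_pos: [0.5055, -0.3365, 0.3112]
eef_rot: [-0.0, 0.587, 0.81, 0.0]
wrist_force: [0.5, 0.1, -2.5]
opening: 0.22
```

```bash
python3 - <<'E'
from h import *; from bench import ctrl
o=st(); c=ctrl.camera("wrist"); cv2.imwrite("pics/w5.png",c["img"][:,:,::-1]); s=ctrl.camera("side"); crop(s["img"],280,180,200,150,4,"pics/s5.png")
for _ in range(2): o=st(); ctrl.camera("top")
E
```

```text
t 8.47 p [ 0.5055 -0.3365  0.3112] yaw 108.1 z [-4.e-04  4.e-04 -1.e+00] F [ 0.5  0.1 -2.5] open 0.22
t 8.57 p [ 0.505  -0.3361  0.3093] yaw 108.1 z [-0.0026  0.0025 -1.    ] F [-0.8 -0.7 -2.2] open 0.226
t 8.62 p [ 0.5051 -0.3361  0.3092] yaw 108.1 z [-0.0027  0.0027 -1.    ] F [ 0.2  0.1 -1.7] open 0.222
```

View pics/w5.png

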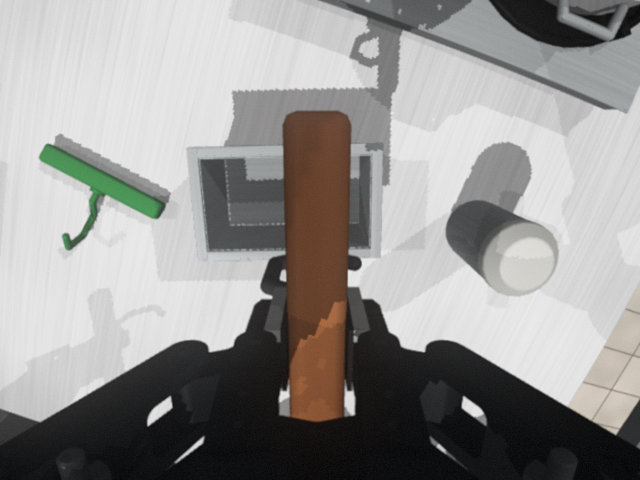

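View pics/s5.png

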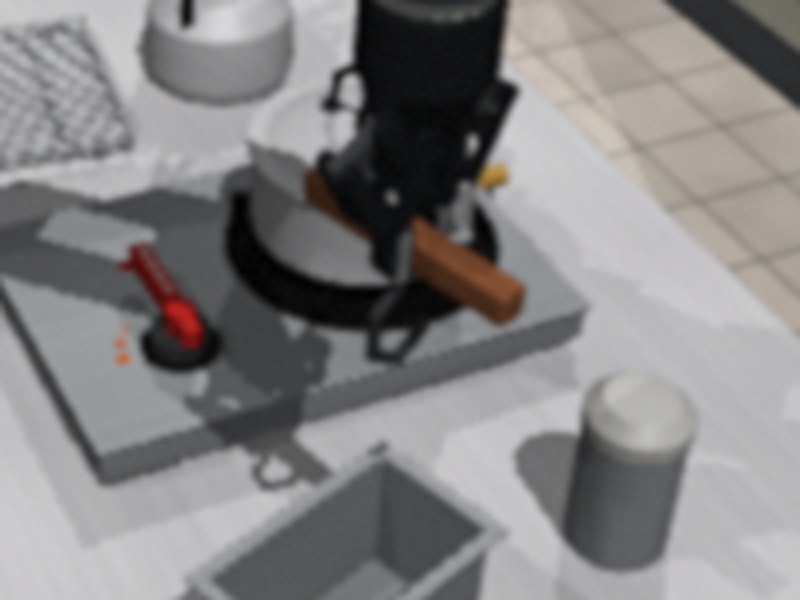

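Lifter held, level, hook tip on +x as expected; tap is off in the side view. Go to hover beside the lid loop.

```bash
python3 - <<'E'
from h import *
o=st()
plan(o["eef_pos"],o["eef_rot"],[(.615,-.0205,.31,103.4,0)],step=.05)
E
```

```text
t 8.68 p [ 0.5052 -0.3362  0.3093] yaw 108.1 z [-0.0024  0.0025 -1.    ] F [ 0.   0.2 -1.2] open 0.222
1 [0.038, 0.029, -0.0] [0.0, 0.0, 0.012] 0
2 [0.0385, 0.0285, -0.0] [0.0, -0.001, 0.012] 0
3 [0.0385, 0.028, -0.0] [0.0, 0.0, 0.012] 0
4 [0.039, 0.0275, -0.0] [0.0, -0.001, 0.012] 0
5 [0.0395, 0.027, -0.0] [-0.001, 0.0, 0.011] 0
6 [0.0395, 0.0265, -0.0] [0.0, -0.001, 0.012] 0
7 [0.04, 0.0265, -0.0005] [-0.001, 0.0, 0.011] 0
```

>>> apply_moves(plan=[{"translation": [0.038,0.029,0],"angular": [0,0,0.012],"hand": 0},{"translation": [0.0385,0.0285,0],"angular": [0,0,0.012],"hand": 0},{"translation": [0.0385,0.028,0],"angular": [0,0,0.012],"hand": 0},{"translation": [0.039,0.0275,0],"angular": [0,0,0.012],"hand": 0},{"translation": [0.0395,0.027,0],"angular": [0,0,0.011],"hand": 0},{"translation": [0.0395,0.0265,0],"angular": [0,0,0.012],"hand": 0},{"translation": [0.04,0.0265,0],"angular": [0,0,0.011],"hand": 0},{"translation": [0,0,0],"angular": [0,0,0],"hand": 0},{"translation": [0,0,0],"angular": [0,0,0],"hand": 0},{"translation": [0,0,0],"angular": [0,0,0],"hand": 0}])

```text
time_s: 9.93
eef_pos: [0.6155, -0.0222, 0.3108]
eef_rot: [-0.0, 0.62, 0.784, -0.0]
wrist_force: [0.4, -0.1, -1.0]
opening: 0.226
```

```bash
python3 - <<'E'
from h import *; from bench import ctrl; import pickle
o=st(); c=ctrl.camera("wrist"); cv2.imwrite("pics/w6.png",c["img"][:,:,::-1]); s=ctrl.camera("side"); crop(s["img"],300,130,160,120,5,"pics/s6.png"); pickle.dump((c,s),open("c6.pkl","wb")); st()
E
```

```text
t 9.93 p [ 0.6155 -0.0222  0.3108] yaw 103.32 z [-1.e-03 -1.e-04 -1.e+00] F [ 0.4 -0.1 -1. ] open 0.226
t 10.03 p [ 0.6156 -0.0222  0.3112] yaw 103.31 z [-3.e-04 -1.e-04 -1.e+00] F [ 0.9 -0.4 -2.7] open 0.222
```

View pics/w6.png

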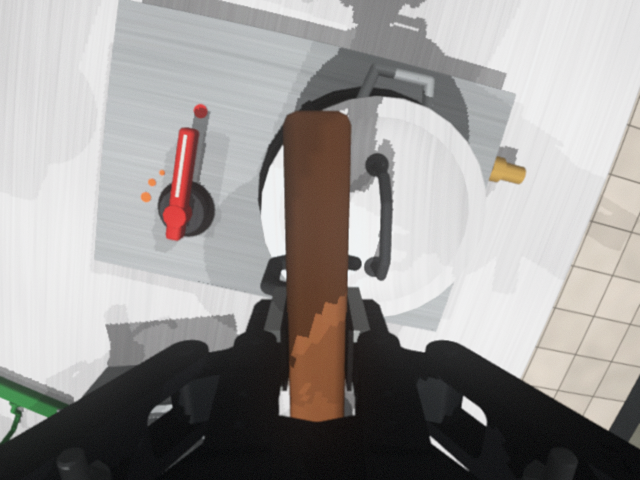

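View pics/s6.png

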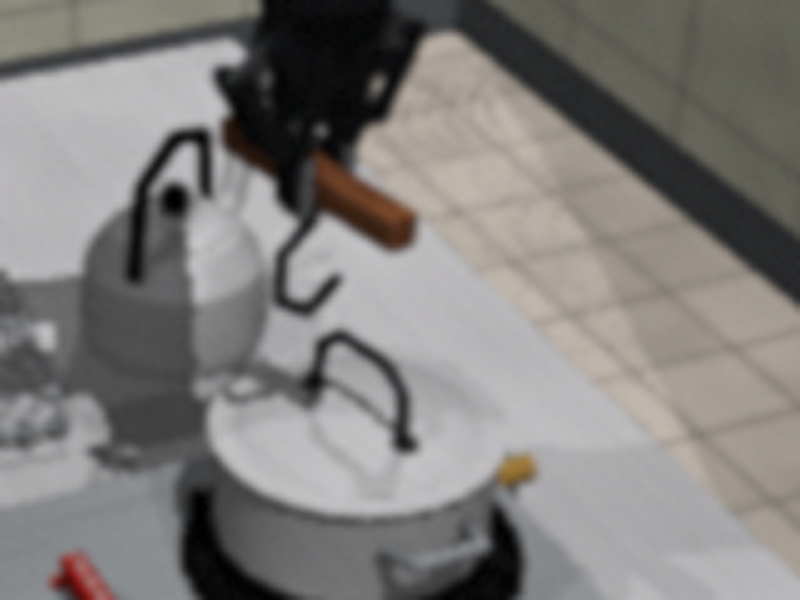

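```bash
python3 - <<'E'
from h import *; import pickle
np.set_printoptions(precision=4,suppress=True)
c,s=pickle.load(open("c6.pkl","rb"))
a=atz(c,377,164,.16);b=atz(c,375,267,.16);d=a-b
print("feet",a,b,(a+b)/2,np.linalg.norm(d),np.degrees(np.arctan2(d[1],d[0]))-90)
a=atz(c,388,195,.2);b=atz(c,388,248,.2);print("bar",a,b,(a+b)/2, np.degrees(np.arctan2(*(a-b)[1::-1]))-90)
T=lambda x,y:(300+(x+.5)/5-.5,130+(y+.5)/5-.5)
print("tip wrist@.263",atz(c,354,263,.262)); print("tip tri",tri(c,(355,263),s,T(337,278)))
P=np.array([.6155,-.0222]); tp=tri(c,(355,263),s,T(337,278))[0][:2]
Y=np.radians(13.3); M=np.array([[np.cos(Y),np.sin(Y)],[-np.sin(Y),np.cos(Y)]])
print("tip rel TCP in lifter frame",M@(tp-P), M@(atz(c,355,263,.262)[:2]-P))
for p in [(288,112),(349,112)]: print("handle far end",M@(atz(c,*p,.341)[:2]-P))
print("feet tri",tri(c,(377,164),s,T(313,383)),tri(c,(375,267),s,T(404,440)))
print("bar tri mid",tri(c,(388,222),s,T(372,357)))
E
```

```text
feet [0.6489 0.0306 0.16  ] [ 0.6694 -0.048   0.16  ] [ 0.6592 -0.0087  0.16  ] 0.08122513743399228 14.618499231365831
bar [0.6546 0.0151 0.2   ] [ 0.6647 -0.0198  0.2   ] [ 0.6597 -0.0024  0.2   ] 16.202179388397894
tip wrist@.263 [ 0.6338 -0.0154  0.262 ]
tip tri (array([ 0.6356, -0.0168,  0.2584]), np.float64(0.0013166517938350472))
tip rel TCP in lifter frame [0.0208 0.0007] [0.0199 0.0024]
handle far end [-0.0079  0.0745]
handle far end [0.0089 0.0745]
feet tri (array([0.6498, 0.0303, 0.1542]), np.float64(0.00017602837140264126)) (array([ 0.6703, -0.0491,  0.1565]), np.float64(0.0001374899943445204))
bar tri mid (array([ 0.6656, -0.0057,  0.1895]), np.float64(0.00710003131066512))
```

```bash
python3 - <<'E'
from h import *
o=st()
plan(o["eef_pos"],o["eef_rot"],[(.6160,-.0208,.30,104.1,0),(.6160,-.0208,.2325,104.1,0),(.660,-.0098,.2325,104.1,0,4)],step=.03)
E
```

```text
t 10.03 p [ 0.6156 -0.0222  0.3112] yaw 103.31 z [-3.e-04 -1.e-04 -1.e+00] F [ 0.9 -0.4 -2.7] open 0.222
1 [0.0015, 0.0005, 0.011] [0.0, 0.0, -0.014] 0
2 [-0.0, 0.0, 0.0225] [0.0, 0.0, 0.0] 0
3 [-0.0, 0.0, 0.0225] [0.0, 0.0, 0.0] 0
4 [-0.0, 0.0, 0.0225] [0.0, 0.0, 0.0] 0
5 [-0.0, 0.0115, 0.0] [0.0, 0.0, 0.0] 0
6 [-0.0, 0.0115, 0.0] [0.0, 0.0, 0.0] 0
7 [-0.0, 0.0115, 0.0] [0.0, 0.0, 0.0] 0
8 [-0.0005, 0.011, 0.0] [0.0, 0.0, 0.0] 0
```

>>> apply_moves(plan=[{"translation": [0.0015,0.0005,0.011],"angular": [0,0,-0.014],"hand": 0},{"translation": [0,0,0.0225],"angular": [0,0,0],"hand": 0},{"translation": [0,0,0.0225],"angular": [0,0,0],"hand": 0},{"translation": [0,0,0.0225],"angular": [0,0,0],"hand": 0},{"translation": [0,0,0],"angular": [0,0,0],"hand": 0},{"translation": [0,0,0],"angular": [0,0,0],"hand": 0}])

```text
time_s: 10.78
eef_pos: [0.6163, -0.0196, 0.2334]
eef_rot: [0.0, 0.614, 0.789, 0.0]
wrist_force: [0.1, 0.6, -1.5]
opening: 0.225
```

```bash
python3 - <<'E'
from h import *; from bench import ctrl; import pickle
o=st(); c=ctrl.camera("wrist"); crop(c["img"],220,100,200,200,3,"pics/w7.png"); s=ctrl.camera("side"); crop(s["img"],320,150,100,75,8,"pics/s7.png"); pickle.dump((c,s),open("c7.pkl","wb"))
E
```

```text
t 10.78 p [ 0.6163 -0.0196  0.2334] yaw 104.21 z [ 8.e-04 -2.e-04 -1.e+00] F [ 0.1  0.6 -1.5] open 0.225
```

View pics/w7.png

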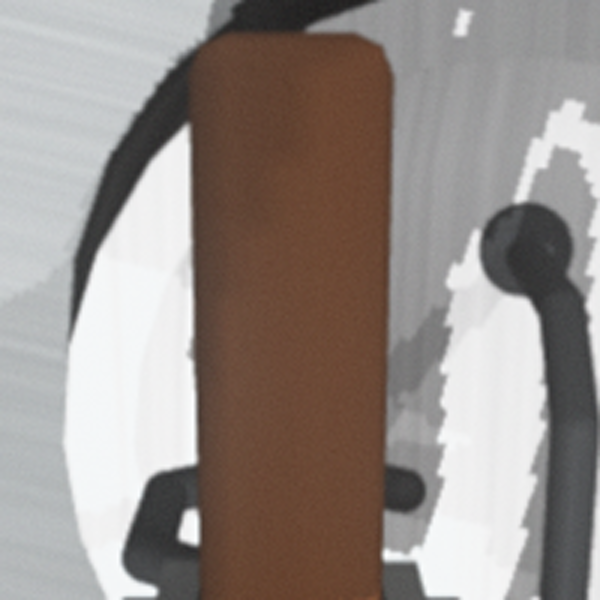

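View pics/s7.png

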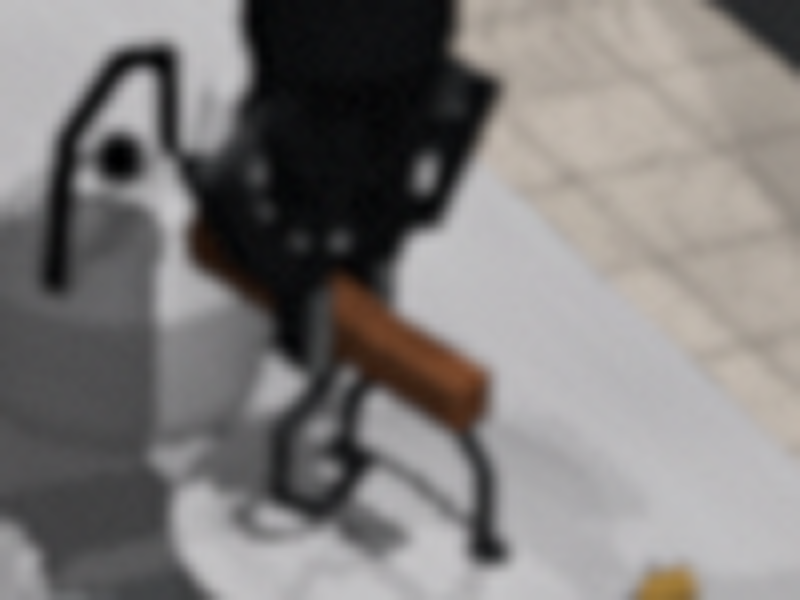

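```bash
python3 - <<'E'
from h import *; import pickle
np.set_printoptions(precision=4,suppress=True)
c,s=pickle.load(open("c7.pkl","rb"))
P=np.array([.6163,-.0196]);Y=np.radians(14.2); M=np.array([[np.cos(Y),np.sin(Y)],[-np.sin(Y),np.cos(Y)]])
f=lambda u,v,z:M@(atz(c,220+u/3,100+v/3,z)[:2]-P)
print("tip",f(408,490,.183),"foot",f(525,250,.156),"barend bend",f(583,425,.2),f(563,500,.2),"bar axis lower",f(563,598,.2))
E
```

```text
tip [0.0206 0.0015] foot [0.0443 0.0396] barend bend [0.046  0.0184] [0.0437 0.0059] bar axis lower [ 0.0449 -0.0112]
```

Bar is 44.5 mm ahead of the lifter centre; along the bar I'm centred within 1 mm. Slide under and lift slowly.

>>> apply_moves(plan=[{"translation": [0,0.011,0.001],"angular": [0,0,0],"hand": 0},{"translation": [0,0.011,0],"angular": [0,0,0],"hand": 0},{"translation": [0,0.011,0],"angular": [0,0,0],"hand": 0},{"translation": [0,0.0115,0],"angular": [0,0,0],"hand": 0},{"translation": [0,0,0],"angular": [0,0,0],"hand": 0},{"translation": [0,0,0],"angular": [0,0,0],"hand": 0}])

```text
time_s: 11.62
eef_pos: [0.6589, -0.0084, 0.2315]
eef_rot: [-0.0, 0.614, 0.789, -0.0]
wrist_force: [-0.7, 0.5, -0.7]
opening: 0.225
```

```bash
python3 - <<'E'
from h import *; from bench import ctrl; import pickle
o=st(); c=ctrl.camera("wrist"); crop(c["img"],220,100,200,200,3,"pics/w8.png"); s=ctrl.camera("side"); crop(s["img"],320,150,100,75,8,"pics/s8.png")
E
```

```text
t 11.62 p [ 0.6589 -0.0084  0.2315] yaw 104.22 z [-8.e-04  0.e+00 -1.e+00] F [-0.7  0.5 -0.7] open 0.225
```

View pics/w8.png

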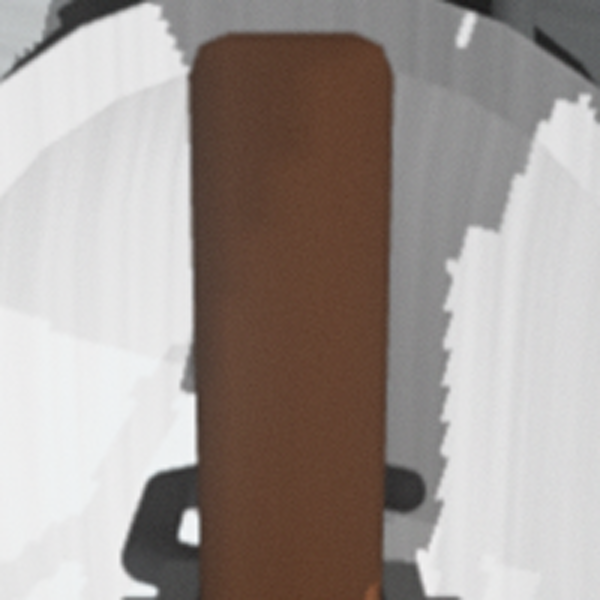

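View pics/s8.png

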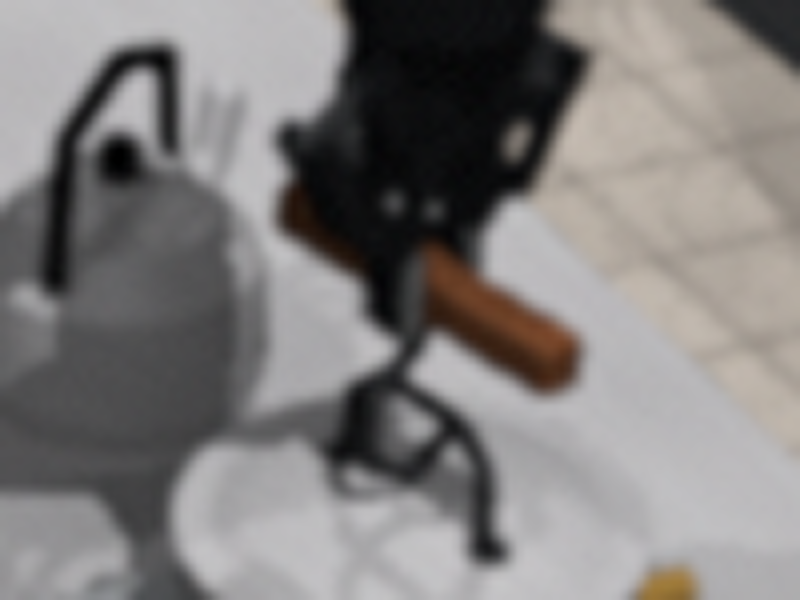

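>>> apply_moves(plan=[{"translation": [0,0.0005,-0.007],"angular": [0,0,0],"hand": 0},{"translation": [0,0,-0.007],"angular": [0,0,0],"hand": 0},{"translation": [0,0,-0.005],"angular": [0,0,0],"hand": 0},{"translation": [0,0,-0.003],"angular": [0,0,0],"hand": 0},{"translation": [0,0,-0.003],"angular": [0,0,0],"hand": 0},{"translation": [0,0,-0.003],"angular": [0,0,0],"hand": 0},{"translation": [0,0,-0.003],"angular": [0,0,0],"hand": 0},{"translation": [0,0,-0.003],"angular": [0,0,0],"hand": 0},{"translation": [0,0,-0.003],"angular": [0,0,0],"hand": 0},{"translation": [0,0,0],"angular": [0,0,0],"hand": 0}])

```text
time_s: 12.98
eef_pos: [0.6598, -0.0084, 0.2691]
eef_rot: [0.0, 0.614, 0.789, 0.0]
wrist_force: [-0.3, 0.4, -5.6]
opening: 0.224
```

```bash
python3 - <<'E'
from h import *; from bench import ctrl; import pickle
o=st(); c=ctrl.camera("wrist"); cv2.imwrite("pics/w9.png",c["img"][:,:,::-1]); s=ctrl.camera("side"); crop(s["img"],300,130,130,110,5,"pics/s9.png")
E
```

```text
t 12.97 p [ 0.6598 -0.0084  0.2691] yaw 104.21 z [ 5.e-04 -1.e-04 -1.e+00] F [-0.3  0.4 -5.6] open 0.224
```

View pics/w9.png

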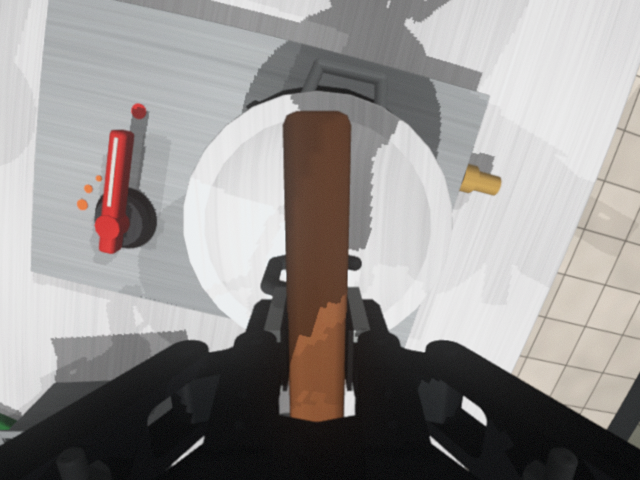

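View pics/s9.png

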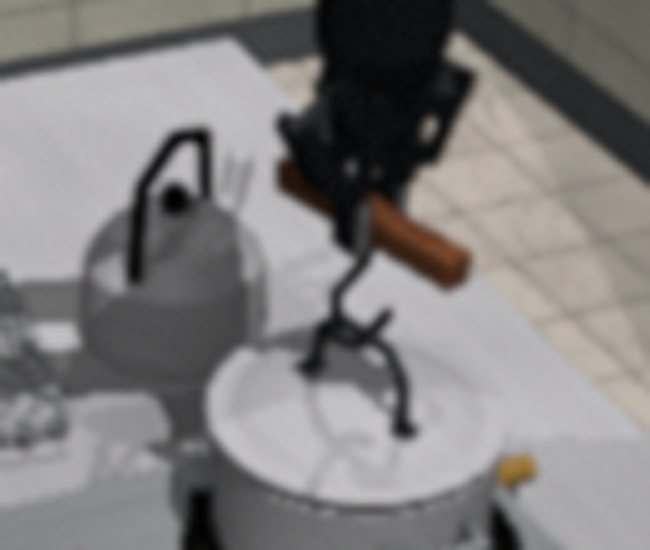

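Lid hangs level from the middle of the bar, load up 3.9 N. Raise further.

>>> apply_moves(plan=[{"translation": [0,0,-0.004],"angular": [0,0,0],"hand": 0},{"translation": [0,0,-0.006],"angular": [0,0,0],"hand": 0},{"translation": [0,0,-0.008],"angular": [0,0,0],"hand": 0},{"translation": [0,0,-0.008],"angular": [0,0,0],"hand": 0},{"translation": [0,0,-0.008],"angular": [0,0,0],"hand": 0},{"translation": [0,0,-0.008],"angular": [0,0,0],"hand": 0},{"translation": [0,0,-0.006],"angular": [0,0,0],"hand": 0},{"translation": [0,0,-0.004],"angular": [0,0,0],"hand": 0},{"translation": [0,0,0],"angular": [0,0,0],"hand": 0},{"translation": [0,0,0],"angular": [0,0,0],"hand": 0}])

```text
time_s: 14.32
eef_pos: [0.6594, -0.0084, 0.3204]
eef_rot: [-0.0, 0.614, 0.789, -0.0]
wrist_force: [-0.7, 1.2, -5.4]
opening: 0.222
```

```bash
python3 - <<'E'
from h import *; from bench import ctrl; import pickle
o=st(); s=ctrl.camera("side"); crop(s["img"],280,110,150,110,5,"pics/s10.png")
plan(o["eef_pos"],o["eef_rot"],[(.5,.03,.32,104.2,0),(.4734,.3555,.32,104.2,0)],step=.016)
E
```

```text
t 14.32 p [ 0.6594 -0.0084  0.3204] yaw 104.21 z [-6.e-04  1.e-04 -1.e+00] F [-0.7  1.2 -5.4] open 0.222
1 [0.007, -0.013, 0.0] [0.0, 0.0, 0.0] 0
2 [0.007, -0.013, 0.0] [0.0, 0.0, 0.0] 0
3 [0.007, -0.013, 0.0] [0.0, 0.0, 0.0] 0
4 [0.007, -0.0135, 0.0] [0.0, 0.0, 0.0] 0
5 [0.007, -0.013, 0.0] [0.0, 0.0, 0.0] 0
6 [0.007, -0.0135, 0.0] [0.0, 0.0, 0.0] 0
7 [0.007, -0.013, 0.0] [0.0, 0.0, 0.0] 0
8 [0.007, -0.0135, 0.0] [0.0, 0.0, 0.0] 0
9 [0.007, -0.013, 0.0] [0.0, 0.0, 0.0] 0
10 [0.0065, -0.0135, 0.0] [0.0, 0.0, 0.0] 0
11 [0.007, -0.013, 0.0005] [-0.001, 0.0, 0.0] 0
12 [0.0155, 0.0025, 0.0] [0.0, 0.0, 0.0] 0
13 [0.0155, 0.0025, 0.0] [0.0, 0.0, 0.0] 0
14 [0.0155, 0.0025, 0.0] [0.0, 0.0, 0.0] 0
15 [0.0155, 0.0025, 0.0] [0.0, 0.0, 0.0] 0
16 [0.0155, 0.0025, 0.0] [0.0, 0.0, 0.0] 0
17 [0.0155, 0.0025, 0.0] [0.0, 0.0, 0.0] 0
18 [0.0155, 0.0025, 0.0] [0.0, 0.0, 0.0] 0
19 [0.015, 0.0025, 0.0] [0.0, 0.0, 0.0] 0
20 [0.0155, 0.0025, 0.0] [0.0, 0.0, 0.0] 0
21 [0.015, 0.0025, 0.0] [0.0, 0.0, 0.0] 0
22 [0.0155, 0.0025, 0.0] [0.0, 0.0, 0.0] 0
23 [0.015, 0.0025, 0.0] [0.0, 0.0, 0.0] 0
24 [0.0155, 0.0025, 0.0] [0.0, 0.0, 0.0] 0
25 [0.015, 0.0025, 0.0] [0.0, 0.0, 0.0] 0
26 [0.0155, 0.0025, 0.0] [0.0, 0.0, 0.0] 0
27 [0.015, 0.0025, 0.0] [0.0, 0.0, 0.0] 0
28 [0.0155, 0.003, 0.0] [0.0, 0.0, 0.0] 0
29 [0.015, 0.0025, 0.0] [0.0, 0.0, 0.0] 0
30 [0.0155, 0.003, 0.0] [0.0, 0.0, 0.0] 0
31 [0.015, 0.0025, 0.0] [0.0, 0.0, 0.0] 0
32 [0.0155, 0.003, 0.0] [0.0, 0.0, 0.0] 0
```

View pics/s10.png

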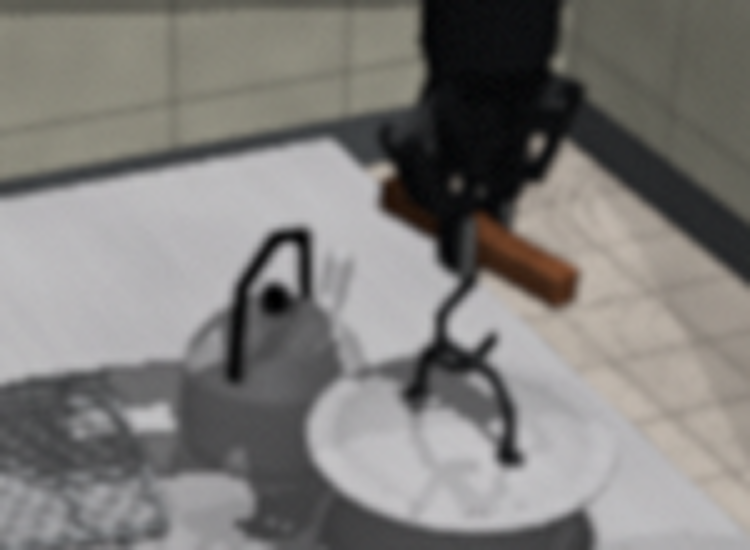

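>>> apply_moves(plan=[{"translation": [0.002,-0.004,0],"angular": [0,0,0],"hand": 0},{"translation": [0.005,-0.009,0],"angular": [0,0,0],"hand": 0},{"translation": [0.007,-0.013,0],"angular": [0,0,0],"hand": 0},{"translation": [0.007,-0.0135,0],"angular": [0,0,0],"hand": 0},{"translation": [0.007,-0.0135,0],"angular": [0,0,0],"hand": 0},{"translation": [0.007,-0.0135,0],"angular": [0,0,0],"hand": 0},{"translation": [0.007,-0.0135,0],"angular": [0,0,0],"hand": 0},{"translation": [0.007,-0.0135,0],"angular": [0,0,0],"hand": 0},{"translation": [0.007,-0.0135,0],"angular": [0,0,0],"hand": 0},{"translation": [0.007,-0.013,0],"angular": [0,0,0],"hand": 0}])

```text
time_s: 15.62
eef_pos: [0.5268, 0.0235, 0.3209]
eef_rot: [0.0, 0.614, 0.789, 0.0]
wrist_force: [-0.8, 0.4, -4.3]
opening: 0.222
```

>>> apply_moves(plan=[{"translation": [0.009,-0.011,0],"angular": [0,0,0],"hand": 0},{"translation": [0.011,-0.007,0],"angular": [0,0,0],"hand": 0},{"translation": [0.013,-0.003,0],"angular": [0,0,0],"hand": 0},{"translation": [0.0145,0.001,0],"angular": [0,0,0],"hand": 0},{"translation": [0.0155,0.0025,0],"angular": [0,0,0],"hand": 0},{"translation": [0.0155,0.0025,0],"angular": [0,0,0],"hand": 0},{"translation": [0.0155,0.0025,0],"angular": [0,0,0],"hand": 0},{"translation": [0.0155,0.0025,0],"angular": [0,0,0],"hand": 0},{"translation": [0.0155,0.0025,0],"angular": [0,0,0],"hand": 0},{"translation": [0.0155,0.0025,0],"angular": [0,0,0],"hand": 0}])

```text
time_s: 16.88
eef_pos: [0.4884, 0.1593, 0.3208]
eef_rot: [0.0, 0.614, 0.789, 0.0]
wrist_force: [0.2, -0.3, -5.6]
opening: 0.224
```

```bash
python3 - <<'E'
from h import *; from bench import ctrl; import pickle
o=st(); s=ctrl.camera("side"); cv2.imwrite("pics/s11.png",s["img"][:,:,::-1])
plan(o["eef_pos"],o["eef_rot"],[(.4734,.3555,.32,104.2,0)],step=.016)
E
```

```text
t 16.88 p [0.4884 0.1593 0.3208] yaw 104.21 z [ 0.  0. -1.] F [ 0.2 -0.3 -5.6] open 0.224
1 [0.015, 0.0025, 0.0] [0.0, 0.0, 0.0] 0
2 [0.015, 0.0025, 0.0] [0.0, 0.0, 0.0] 0
3 [0.015, 0.0025, 0.0] [0.0, 0.0, 0.0] 0
4 [0.015, 0.0025, 0.0] [0.0, 0.0, 0.0] 0
5 [0.015, 0.0025, 0.0] [0.0, 0.0, 0.0] 0
6 [0.015, 0.0025, 0.0] [0.0, 0.0, 0.0] 0
7 [0.015, 0.0025, 0.0] [0.0, 0.0, 0.0] 0
8 [0.015, 0.0025, 0.0] [0.0, 0.0, 0.0] 0
9 [0.015, 0.0025, 0.0] [0.0, 0.0, 0.0] 0
10 [0.0145, 0.003, 0.0] [0.0, 0.0, 0.0] 0
11 [0.015, 0.0025, 0.0005] [0.0, 0.0, 0.0] 0
12 [0.0145, 0.003, 0.0] [0.0, 0.0, 0.0] 0
13 [0.015, 0.0025, 0.0005] [0.0, 0.0, 0.0] 0
```

View pics/s11.png

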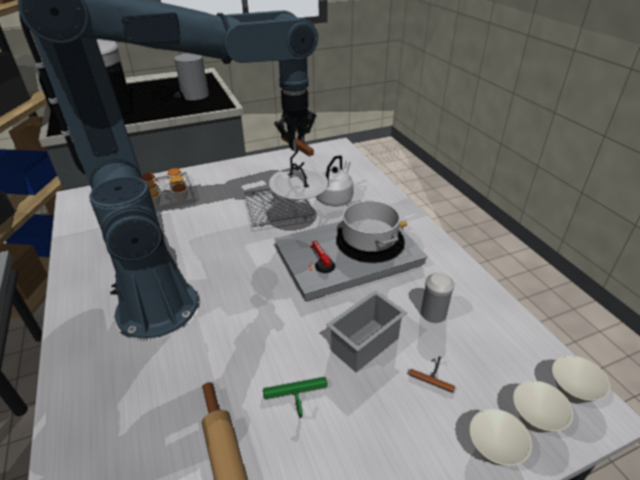

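>>> apply_moves(plan=[{"translation": [0.015,0.0025,0],"angular": [0,0,0],"hand": 0},{"translation": [0.015,0.0025,0],"angular": [0,0,0],"hand": 0},{"translation": [0.015,0.0025,0],"angular": [0,0,0],"hand": 0},{"translation": [0.015,0.0025,0],"angular": [0,0,0],"hand": 0},{"translation": [0.015,0.0025,0],"angular": [0,0,0],"hand": 0},{"translation": [0.015,0.0025,0],"angular": [0,0,0],"hand": 0},{"translation": [0.015,0.0025,0],"angular": [0,0,0],"hand": 0},{"translation": [0.015,0.0025,0],"angular": [0,0,0],"hand": 0},{"translation": [0.015,0.003,0],"angular": [0,0,0],"hand": 0},{"translation": [0.015,0.003,0],"angular": [0,0,0],"hand": 0}])

```text
time_s: 18.18
eef_pos: [0.4768, 0.311, 0.3207]
eef_rot: [-0.0, 0.614, 0.789, -0.0]
wrist_force: [-0.6, -0.9, -6.2]
opening: 0.226
```

>>> apply_moves(plan=[{"translation": [0.014,0.0025,0],"angular": [0,0,0],"hand": 0},{"translation": [0.011,0.002,0],"angular": [0,0,0],"hand": 0},{"translation": [0.007,0.002,0],"angular": [0,0,0],"hand": 0},{"translation": [0.003,0.001,0],"angular": [0,0,0],"hand": 0},{"translation": [0,0,0],"angular": [0,0,0],"hand": 0},{"translation": [0,0,0],"angular": [0,0,0],"hand": 0},{"translation": [0,0,0],"angular": [0,0,0],"hand": 0}])

```text
time_s: 19.05
eef_pos: [0.4756, 0.3454, 0.3209]
eef_rot: [0.0, 0.614, 0.789, -0.0]
wrist_force: [-0.1, 0.4, -5.4]
opening: 0.227
```

```bash
python3 - <<'E'
from h import *; from bench import ctrl; import pickle
o=st(); s=ctrl.camera("side"); t=ctrl.camera("top"); c=ctrl.camera("wrist"); crop(s["img"],220,100,160,120,5,"pics/s12.png");crop(t["img"],80,160,160,150,4,"pics/t12.png"); cv2.imwrite("pics/w12.png",c["img"][:,:,::-1]); pickle.dump((c,s,t),open("c12.pkl","wb"))
E
```

```text
t 19.05 p [0.4756 0.3454 0.3209] yaw 104.18 z [ 1.e-04 -1.e-04 -1.e+00] F [-0.1  0.4 -5.4] open 0.227
```

View pics/s12.png

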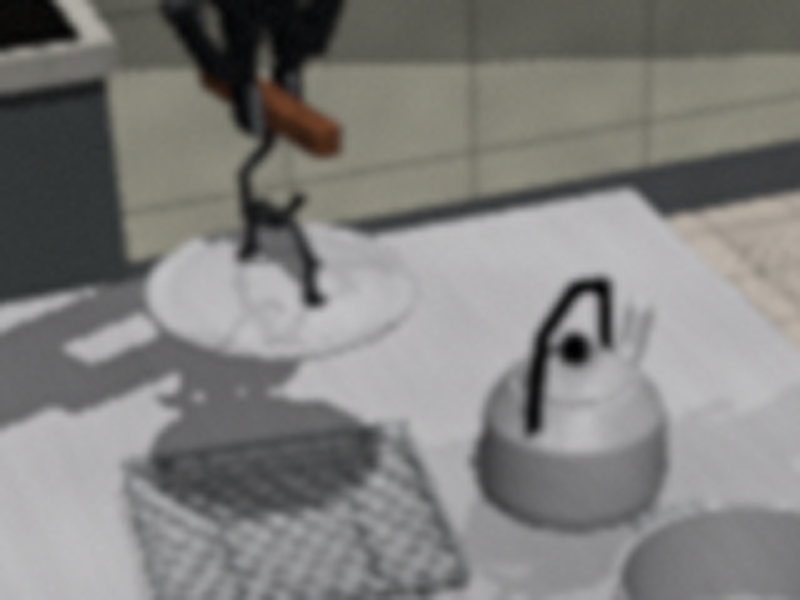

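View pics/w12.png

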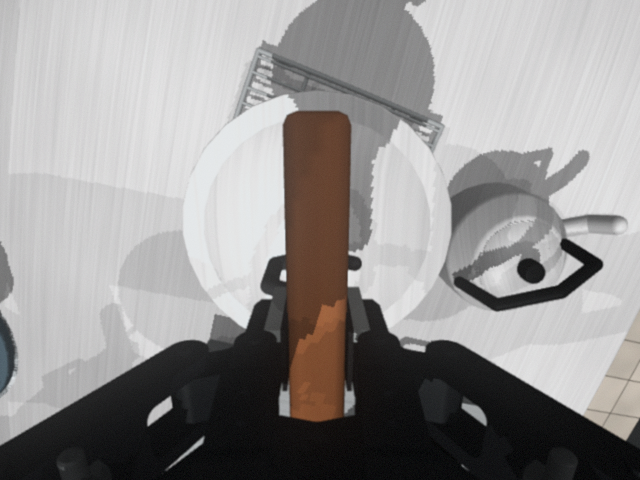

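View pics/t12.png

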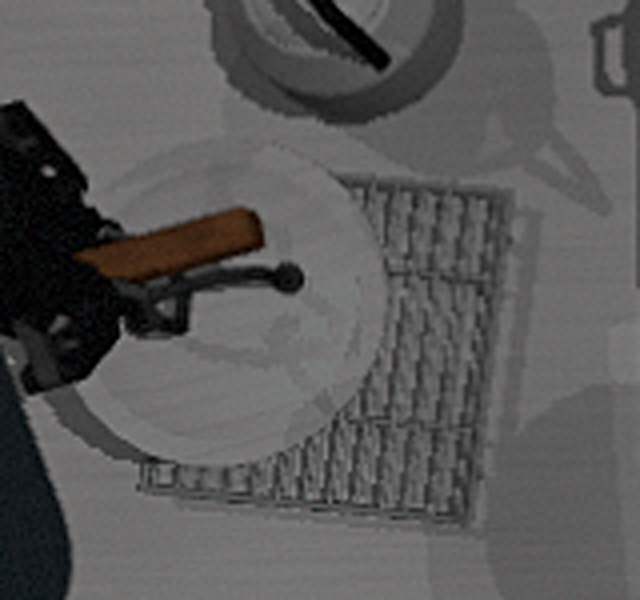

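```bash
python3 - <<'E'
from h import *; import pickle
np.set_printoptions(precision=4,suppress=True)
c,s,t=pickle.load(open("c12.pkl","rb"))
T=lambda x,y:(80+(x+.5)/4-.5,160+(y+.5)/4-.5)
# lid rim points
for cam,pts in ((c,[(183,210),(188,180),(210,140),(452,215),(447,180),(425,140),(240,113),(395,113)]),(t,[T(*p) for p in [(388,285),(375,350),(330,420),(240,465),(150,452),(345,180),(290,150),(375,230)]])):
    for z in (.206,.212):
        P=np.array([atz(cam,*p,z)[:2] for p in pts])
        A=np.c_[2*P,np.ones(len(P))]; x=np.linalg.lstsq(A,(P**2).sum(1),rcond=None)[0]; print(z,x[:2],np.sqrt(x[2]+x[:2]@x[:2]))
r=[atz(c,*p,.02) for p in [(263,42),(443,125)]];print(r,np.linalg.norm(r[0]-r[1]))
r=[atz(t,*T(*p),.02) for p in [(512,188),(475,525),(140,490)]];print(r,(r[0]+r[2])/2)
o=st()
E
```

```text
0.206 [0.476  0.3466] 0.09247392882898149
0.212 [0.4756 0.3482] 0.09031291795599915
0.206 [0.4779 0.3459] 0.09201121328555797
0.212 [0.4771 0.3434] 0.09143772707253155
[array([0.3825, 0.4843, 0.02  ]), array([0.5929, 0.4507, 0.02  ])] 0.2131511909267221
[array([0.5706, 0.2322, 0.02  ]), array([0.3498, 0.2565, 0.02  ]), array([0.378 , 0.4779, 0.02  ])] [0.4743 0.3551 0.02  ]
t 19.2 p [0.4756 0.3456 0.3209] yaw 104.19 z [ 0.0002  0.0001 -1.    ] F [-0.5 -0.6 -5.2] open 0.218
```

>>> apply_moves(plan=[{"translation": [0.003,0,0.003],"angular": [0,0,0],"hand": 0},{"translation": [0.004,0,0.008],"angular": [0,0,0],"hand": 0},{"translation": [0.0035,0,0.014],"angular": [0,0,0],"hand": 0},{"translation": [0,0,0.016],"angular": [0,0,0],"hand": 0},{"translation": [0,0,0.016],"angular": [0,0,0],"hand": 0},{"translation": [0,0,0.016],"angular": [0,0,0],"hand": 0},{"translation": [0,0,0.016],"angular": [0,0,0],"hand": 0},{"translation": [0,0,0.016],"angular": [0,0,0],"hand": 0},{"translation": [0,0,0.016],"angular": [0,0,0],"hand": 0},{"translation": [0,0,0.014],"angular": [0,0,0],"hand": 0}])

```text
time_s: 20.45
eef_pos: [0.4729, 0.3559, 0.1847]
eef_rot: [-0.0, 0.614, 0.789, -0.0]
wrist_force: [-0.5, -0.1, -6.0]
opening: 0.222
```

>>> apply_moves(plan=[{"translation": [0,0,0.01],"angular": [0,0,0],"hand": 0},{"translation": [0,0,0.007],"angular": [0,0,0],"hand": 0},{"translation": [0,0,0.004],"angular": [0,0,0],"hand": 0},{"translation": [0,0,0.002],"angular": [0,0,0],"hand": 0},{"translation": [0,0,0],"angular": [0,0,0],"hand": 0},{"translation": [0,0,0],"angular": [0,0,0],"hand": 0}])

```text
time_s: 21.2
eef_pos: [0.4732, 0.3561, 0.1632]
eef_rot: [0.0, 0.614, 0.789, 0.0]
wrist_force: [0.4, -0.3, -5.8]
opening: 0.223
```

```bash
python3 - <<'E'
from h import *; from bench import ctrl; import pickle
o=st(); s=ctrl.camera("side"); t=ctrl.camera("top"); c=ctrl.camera("wrist"); crop(s["img"],220,130,160,120,5,"pics/s13.png"); cv2.imwrite("pics/w13.png",c["img"][:,:,::-1]); pickle.dump((c,s,t),open("c13.pkl","wb"))
E
```

```text
t 21.2 p [0.4732 0.3561 0.1632] yaw 104.21 z [ 7.e-04  4.e-04 -1.e+00] F [ 0.4 -0.3 -5.8] open 0.223
```

View pics/s13.png

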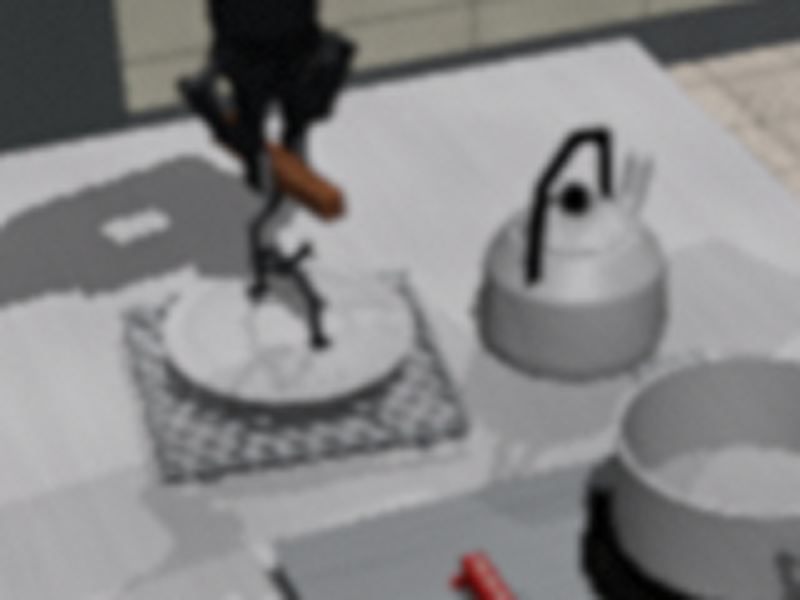

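View pics/w13.png

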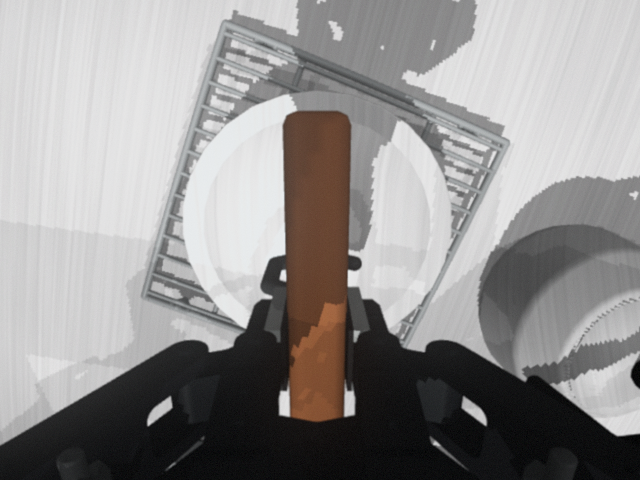

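```bash
python3 - <<'E'
from h import *; import pickle
np.set_printoptions(precision=4,suppress=True)
c,s,t=pickle.load(open("c13.pkl","rb"))
r=np.array([atz(c,*p,.018) for p in [(225,24),(507,141),(147,296)]]);print(r,np.linalg.norm(r[0]-r[1]),np.linalg.norm(r[0]-r[2]),(r[1]+r[2])/2)
pts=[(183,210),(188,180),(210,140),(452,215),(447,180),(425,140),(240,113),(395,113)]
for z in (.048,.054):
        P=np.array([atz(c,*p,z)[:2] for p in pts])
        A=np.c_[2*P,np.ones(len(P))]; x=np.linalg.lstsq(A,(P**2).sum(1),rcond=None)[0]; print(z,x[:2],np.sqrt(x[2]+x[:2]@x[:2]))
T=lambda x,y:(220+(x+.5)/5-.5,130+(y+.5)/5-.5)
r=np.array([atz(s,*T(*p),.018) for p in [(168,480),(467,433),(405,272)]]);print("side corners",r,(r[0]+r[2])/2)
pts=[T(*p) for p in [(165,345),(185,370),(230,395),(290,403),(350,392),(400,360),(413,325)]]
for z in (.046,.05):
        P=np.array([atz(s,*p,z)[:2] for p in pts])
        A=np.c_[2*P,np.ones(len(P))]; x=np.linalg.lstsq(A,(P**2).sum(1),rcond=None)[0]; print(z,x[:2],np.sqrt(x[2]+x[:2]@x[:2]))
E
```

```text
[[0.379  0.4754 0.018 ]
 [0.5928 0.4501 0.018 ]
 [0.3548 0.2632 0.018 ]] 0.21523577702212196 0.21356872652897796 [0.4738 0.3567 0.018 ]
0.048 [0.4736 0.3571] 0.09257377634681824
0.054 [0.4732 0.3586] 0.0904128142573887
side corners [[0.3497 0.2518 0.018 ]
 [0.5593 0.2235 0.018 ]
 [0.5959 0.4484 0.018 ]] [0.4728 0.3501 0.018 ]
0.046 [0.474  0.3543] 0.08917073064799928
0.05 [0.4723 0.3481] 0.0887648385690879
```

Lid is over the rack centre within about 2 mm. Lower gently.

>>> apply_moves(plan=[{"translation": [0,0,0.004],"angular": [0,0,0],"hand": 0},{"translation": [0,0,0.005],"angular": [0,0,0],"hand": 0},{"translation": [0,0,0.004],"angular": [0,0,0],"hand": 0},{"translation": [0,0,0.003],"angular": [0,0,0],"hand": 0},{"translation": [0,0,0.002],"angular": [0,0,0],"hand": 0},{"translation": [0,0,0.002],"angular": [0,0,0],"hand": 0},{"translation": [0,0,0.002],"angular": [0,0,0],"hand": 0},{"translation": [0,0,0.002],"angular": [0,0,0],"hand": 0},{"translation": [0,0,0.002],"angular": [0,0,0],"hand": 0},{"translation": [0,0,0.002],"angular": [0,0,0],"hand": 0}])

```text
time_s: 22.6
eef_pos: [0.4732, 0.356, 0.135]
eef_rot: [0.0, 0.614, 0.789, 0.0]
wrist_force: [0.4, 0.5, -2.0]
opening: 0.226
```

>>> apply_moves(plan=[{"translation": [0,0,0.002],"angular": [0,0,0],"hand": 0},{"translation": [0,0,0.002],"angular": [0,0,0],"hand": 0},{"translation": [0,0,0.003],"angular": [0,0,0],"hand": 0},{"translation": [0,0,0.003],"angular": [0,0,0],"hand": 0},{"translation": [0,0,0.003],"angular": [0,0,0],"hand": 0},{"translation": [0,0,0],"angular": [0,0,0],"hand": 0},{"translation": [0,0,0],"angular": [0,0,0],"hand": 0}])

```text
time_s: 23.48
eef_pos: [0.473, 0.356, 0.1219]
eef_rot: [0.0, 0.614, 0.789, 0.0]
wrist_force: [0.2, 0.2, -0.8]
opening: 0.229
```

```bash
python3 - <<'E'
from h import *; from bench import ctrl; import pickle
o=st(); s=ctrl.camera("side"); c=ctrl.camera("wrist"); crop(s["img"],245,150,80,60,9,"pics/s14.png"); crop(c["img"],160,0,300,340,2,"pics/w14.png")
E
```

```text
t 23.48 p [0.473  0.356  0.1219] yaw 104.21 z [ 1.e-04  1.e-04 -1.e+00] F [ 0.2  0.2 -0.8] open 0.229
```

View pics/s14.png

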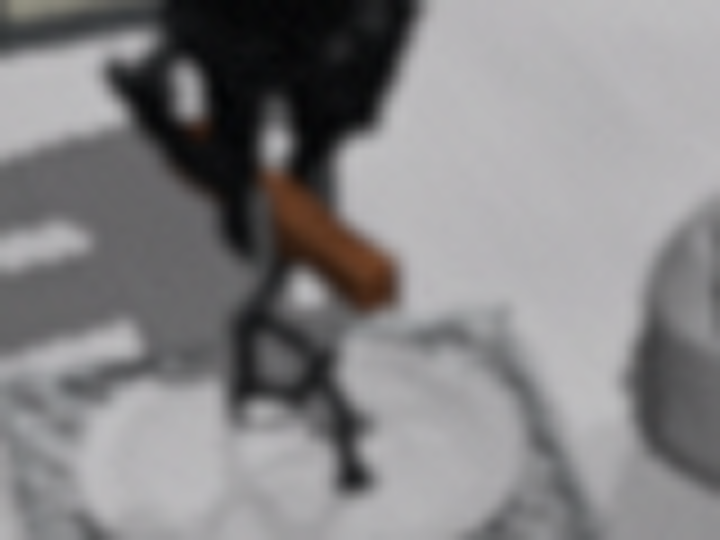

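View pics/w14.png

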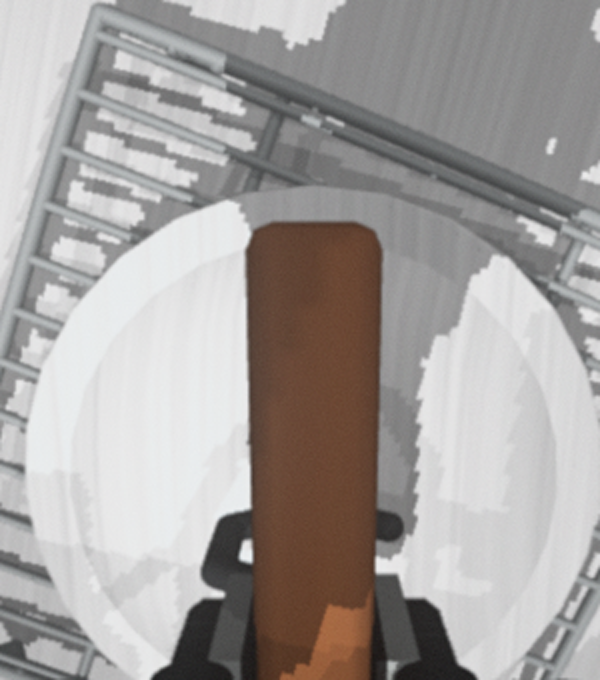

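>>> apply_moves(plan=[{"translation": [0,0,0.003],"angular": [0,0,0],"hand": 0},{"translation": [0,0,0],"angular": [0,0,0],"hand": 0},{"translation": [0,-0.008,0],"angular": [0,0,0],"hand": 0},{"translation": [0,-0.01,0],"angular": [0,0,0],"hand": 0},{"translation": [0,-0.01,0],"angular": [0,0,0],"hand": 0},{"translation": [0,-0.01,0],"angular": [0,0,0],"hand": 0},{"translation": [0,-0.009,0],"angular": [0,0,0],"hand": 0},{"translation": [0,0,0],"angular": [0,0,0],"hand": 0}])

```text
time_s: 24.58
eef_pos: [0.4267, 0.3443, 0.1189]
eef_rot: [-0.0, 0.614, 0.789, -0.0]
wrist_force: [0.4, -0.3, -2.0]
opening: 0.225
```

```bash
python3 - <<'E'
from h import *; from bench import ctrl; import pickle
o=st(); s=ctrl.camera("side"); c=ctrl.camera("wrist"); crop(s["img"],245,150,80,60,9,"pics/s15.png"); crop(c["img"],160,0,330,340,2,"pics/w15.png")
E
```

```text
t 24.57 p [0.4267 0.3443 0.1189] yaw 104.23 z [-1.e-04 -0.e+00 -1.e+00] F [ 0.4 -0.3 -2. ] open 0.225
```

View pics/s15.png

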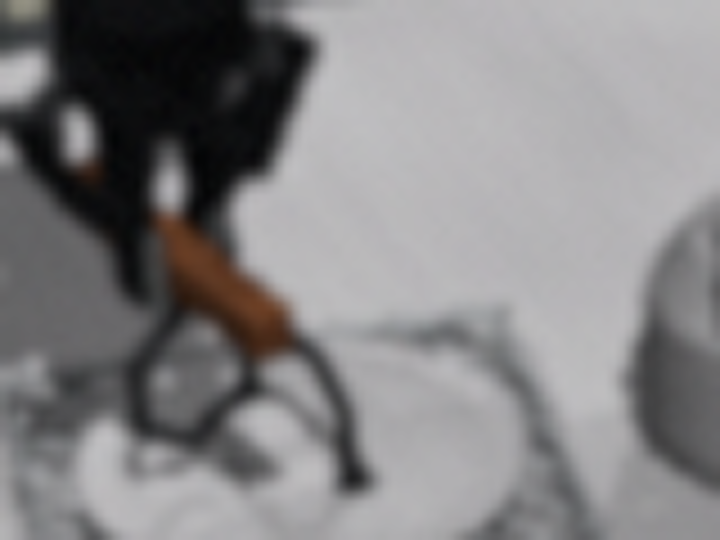

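View pics/w15.png

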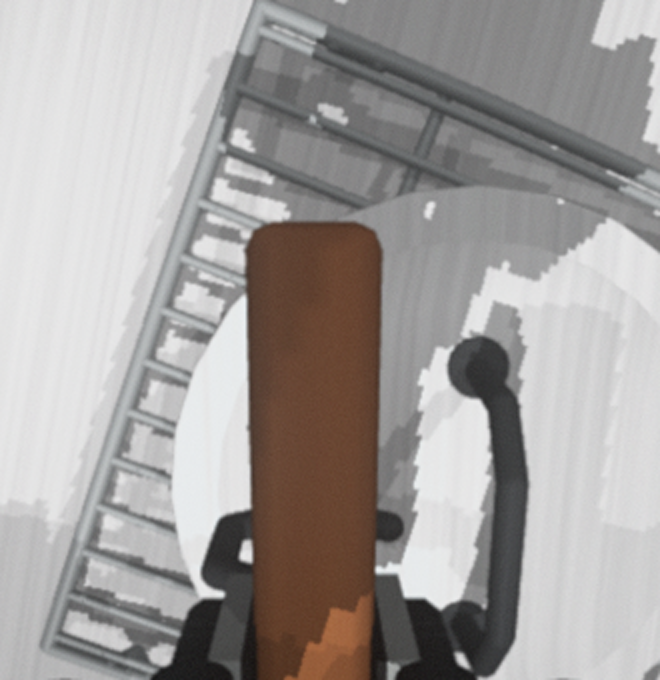

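Unhooked cleanly, lid centred. Rise and carry the lifter back to the pan.

```bash
python3 - <<'E'
from h import *
o=st()
plan(o["eef_pos"],o["eef_rot"],[(.4267,.3443,.31,104.2,0),(.44,.0,.31,106,0),(.505,-.3363,.31,108.1,0)],step=.045)
E
```

```text
t 24.68 p [0.4276 0.3445 0.119 ] yaw 104.21 z [ 7.e-04  3.e-04 -1.e+00] F [-0.6 -0.  -1.9] open 0.219
1 [0.0, -0.0, -0.038] [0.0, 0.0, 0.0] 0
2 [0.0, -0.0, -0.038] [0.0, 0.0, 0.0] 0
3 [0.0, -0.0005, -0.0385] [0.0, 0.0, 0.0] 0
4 [0.0, -0.0, -0.038] [0.0, 0.0, 0.0] 0
5 [0.0, -0.0005, -0.0385] [0.001, 0.0, 0.0] 0
6 [-0.042, -0.009, 0.0] [0.0, 0.0, -0.004] 0
7 [-0.042, -0.009, 0.0] [0.0, 0.0, -0.004] 0
8 [-0.042, -0.0095, 0.0] [0.0, 0.0, -0.004] 0
9 [-0.042, -0.0095, 0.0] [0.0, 0.0, -0.004] 0
10 [-0.042, -0.0095, 0.0] [0.0, 0.0, -0.004] 0
11 [-0.042, -0.0095, 0.0] [0.0, 0.0, -0.004] 0
12 [-0.042, -0.01, 0.0] [0.0, 0.0, -0.004] 0
13 [-0.042, -0.01, 0.0] [0.0, 0.0, -0.003] 0
14 [-0.0425, -0.004, -0.0] [0.0, 0.0, -0.005] 0
15 [-0.0425, -0.004, -0.0] [0.0, 0.0, -0.005] 0
16 [-0.0425, -0.004, -0.0] [0.0, 0.0, -0.004] 0
17 [-0.0425, -0.0045, -0.0] [0.0, 0.0, -0.005] 0
18 [-0.0425, -0.0045, -0.0] [0.0, 0.0, -0.004] 0
19 [-0.0425, -0.005, -0.0] [0.0, 0.0, -0.005] 0
20 [-0.043, -0.005, -0.0] [0.0, 0.0, -0.004] 0
21 [-0.0425, -0.005, -0.0] [0.0, 0.0, -0.005] 0
```

>>> apply_moves(plan=[{"translation": [0,0,-0.02],"angular": [0,0,0],"hand": 0},{"translation": [0,0,-0.038],"angular": [0,0,0],"hand": 0},{"translation": [0,0,-0.045],"angular": [0,0,0],"hand": 0},{"translation": [0,0,-0.045],"angular": [0,0,0],"hand": 0},{"translation": [0,0,-0.043],"angular": [0,0,0],"hand": 0},{"translation": [-0.03,-0.006,0],"angular": [0,0,-0.004],"hand": 0},{"translation": [-0.042,-0.009,0],"angular": [0,0,-0.004],"hand": 0},{"translation": [-0.042,-0.0095,0],"angular": [0,0,-0.004],"hand": 0},{"translation": [-0.042,-0.0095,0],"angular": [0,0,-0.004],"hand": 0},{"translation": [-0.042,-0.0095,0],"angular": [0,0,-0.004],"hand": 0}])

```text
time_s: 25.92
eef_pos: [0.4358, 0.1404, 0.3101]
eef_rot: [0.0, 0.606, 0.795, 0.0]
wrist_force: [0.5, 1.2, -1.6]
opening: 0.225
```

>>> apply_moves(plan=[{"translation": [-0.042,-0.0095,0],"angular": [0,0,-0.004],"hand": 0},{"translation": [-0.042,-0.0095,0],"angular": [0,0,-0.004],"hand": 0},{"translation": [-0.042,-0.0095,0],"angular": [0,0,-0.004],"hand": 0},{"translation": [-0.042,-0.004,0],"angular": [0,0,-0.005],"hand": 0},{"translation": [-0.0425,-0.004,0],"angular": [0,0,-0.005],"hand": 0},{"translation": [-0.0425,-0.004,0],"angular": [0,0,-0.005],"hand": 0},{"translation": [-0.0425,-0.0045,0],"angular": [0,0,-0.004],"hand": 0},{"translation": [-0.0425,-0.0045,0],"angular": [0,0,-0.004],"hand": 0},{"translation": [-0.0425,-0.005,0],"angular": [0,0,-0.004],"hand": 0},{"translation": [-0.0425,-0.005,0],"angular": [0,0,-0.004],"hand": 0}])

```text
time_s: 27.18
eef_pos: [0.4987, -0.2822, 0.3098]
eef_rot: [0.0, 0.589, 0.808, 0.0]
wrist_force: [0.0, -0.9, -2.2]
opening: 0.224
```

>>> apply_moves(plan=[{"translation": [-0.03,-0.005,0],"angular": [0,0,-0.005],"hand": 0},{"translation": [0,0,0],"angular": [0,0,0],"hand": 0},{"translation": [0,0,0],"angular": [0,0,0],"hand": 0}])

```text
time_s: 27.55
eef_pos: [0.5028, -0.3102, 0.3095]
eef_rot: [-0.0, 0.587, 0.809, 0.0]
wrist_force: [0.2, -0.0, -2.8]
opening: 0.224
```

```bash
python3 - <<'E'
from h import *
o=st()
plan(o["eef_pos"],o["eef_rot"],[(.504,-.3363,.29,108.1,0),(.504,-.3363,.12,108.1,0)],step=.035)
E
```

```text
t 27.55 p [ 0.5028 -0.3102  0.3095] yaw 108.09 z [-3.e-04  8.e-04 -1.e+00] F [ 0.2 -0.  -2.8] open 0.224
1 [-0.025, -0.007, 0.0195] [0.0, -0.001, 0.0] 0
2 [-0.0, 0.0, 0.034] [0.0, 0.0, 0.0] 0
3 [-0.0, 0.0, 0.034] [0.0, 0.0, 0.0] 0
4 [-0.0, 0.0, 0.034] [0.0, 0.0, 0.0] 0
5 [-0.0, 0.0, 0.034] [0.0, 0.0, 0.0] 0
6 [-0.0, 0.0, 0.034] [0.0, 0.0, 0.0] 0
```

>>> apply_moves(plan=[{"translation": [-0.025,-0.007,0],"angular": [0,0,0],"hand": 0},{"translation": [0,0,0.025],"angular": [0,0,0],"hand": 0},{"translation": [0,0,0.035],"angular": [0,0,0],"hand": 0},{"translation": [0,0,0.03],"angular": [0,0,0],"hand": 0},{"translation": [0,0,0],"angular": [0,0,0],"hand": 0},{"translation": [0,0,0],"angular": [0,0,0],"hand": 0}])

```text
time_s: 28.3
eef_pos: [0.5047, -0.3364, 0.2215]
eef_rot: [0.001, 0.587, 0.81, -0.0]
wrist_force: [0.6, 0.4, -0.8]
opening: 0.226
```

```bash
python3 - <<'E'
from h import *; from bench import ctrl
o=st(); c=ctrl.camera("wrist"); cv2.imwrite("pics/w16.png",c["img"][:,:,::-1])
plan(o["eef_pos"],o["eef_rot"],[(.504,-.3363,.096,108.1,0)],step=.025)
E
```

```text
t 28.3 p [ 0.5047 -0.3364  0.2215] yaw 108.15 z [ 0.0016 -0.0015 -1.    ] F [ 0.6  0.4 -0.8] open 0.226
1 [0.0, -0.0, 0.021] [0.0, 0.0, 0.0] 0
2 [0.0, -0.0, 0.021] [0.0, 0.0, 0.0] 0
3 [0.0, -0.0, 0.021] [0.0, 0.0, 0.0] 0
4 [0.0, -0.0005, 0.021] [0.0, 0.001, 0.0] 0
5 [0.0, -0.0, 0.0205] [0.001, 0.0, 0.0] 0
6 [0.0005, -0.0, 0.021] [0.0, 0.001, 0.001] 0
```

View pics/w16.png

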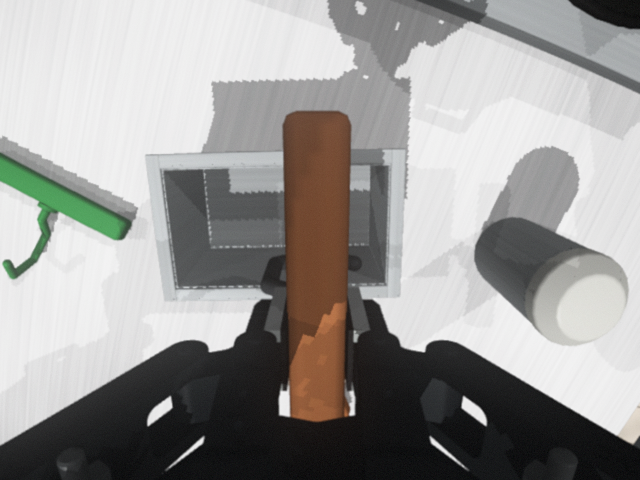

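>>> apply_moves(plan=[{"translation": [0,0,0.021],"angular": [0,0,0],"hand": 0},{"translation": [0,0,0.025],"angular": [0,0,0],"hand": 0},{"translation": [0,0,0.025],"angular": [0,0,0],"hand": 0},{"translation": [0,0,0.025],"angular": [0,0,0],"hand": 0},{"translation": [0,0,0.015],"angular": [0,0,0],"hand": 0},{"translation": [0,0,0.01],"angular": [0,0,0],"hand": 0},{"translation": [0,0,0.003],"angular": [0,0,0],"hand": 0},{"translation": [0,0,0.002],"angular": [0,0,0],"hand": 0},{"translation": [0,0,0],"angular": [0,0,0],"hand": 0}])

```text
time_s: 29.48
eef_pos: [0.5042, -0.3367, 0.0943]
eef_rot: [0.0, 0.587, 0.81, -0.0]
wrist_force: [0.1, -0.1, -1.2]
opening: 0.226
```

```bash
python3 - <<'E'
from h import *; from bench import ctrl
o=st(); c=ctrl.camera("wrist"); cv2.imwrite("pics/w17.png",c["img"][:,:,::-1])
E
```

```text
t 29.48 p [ 0.5042 -0.3367  0.0943] yaw 108.11 z [ 6.e-04 -6.e-04 -1.e+00] F [ 0.1 -0.1 -1.2] open 0.226
```

View pics/w17.png

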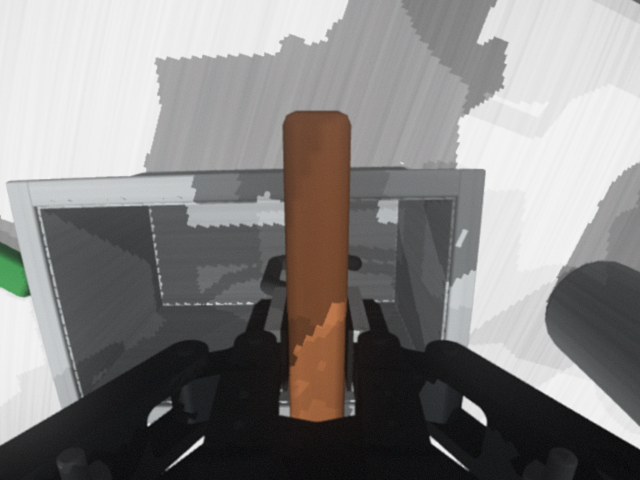

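Not yet in contact; lower by 1 mm steps.

>>> apply_moves(plan=[{"translation": [0,0,0.001],"angular": [0,0,0],"hand": 0},{"translation": [0,0,0.001],"angular": [0,0,0],"hand": 0},{"translation": [0,0,0],"angular": [0,0,0],"hand": 0}])

```text
time_s: 29.9
eef_pos: [0.5042, -0.3367, 0.0932]
eef_rot: [0.0, 0.587, 0.81, -0.0]
wrist_force: [-2.1, 3.0, 6.9]
opening: 0.225
```

>>> apply_moves(plan=[{"translation": [0,0,0.001],"angular": [0,0,0],"hand": 0},{"translation": [0,0,0],"angular": [0,0,0],"hand": 0}])

```text
time_s: 30.15
eef_pos: [0.5042, -0.3367, 0.0931]
eef_rot: [0.0, 0.587, 0.81, -0.0]
wrist_force: [-6.0, 5.3, 14.0]
opening: 0.22
```

Seated (contact at 0.0932, same as at grasp). Relieve and open part way.

>>> apply_moves(plan=[{"translation": [0,0,-0.0015],"angular": [0,0,0],"hand": 0},{"translation": [0,0,0],"angular": [0,0,0],"hand": 0.03},{"translation": [0,0,0],"angular": [0,0,0],"hand": 0.045},{"translation": [0,0,0],"angular": [0,0,0],"hand": 0.045},{"translation": [0,0,0],"angular": [0,0,0],"hand": 0.045},{"translation": [0,0,0],"angular": [0,0,0],"hand": 0.045}])

```text
time_s: 30.9
eef_pos: [0.5039, -0.3364, 0.0922]
eef_rot: [-0.0, 0.587, 0.81, 0.0]
wrist_force: [-0.7, -0.4, 0.4]
opening: 0.525
```

```bash
python3 - <<'E'
from h import *; from bench import ctrl
o=st(); c=ctrl.camera("wrist"); cv2.imwrite("pics/w18.png",c["img"][:,:,::-1])
E
```

```text
t 30.9 p [ 0.5039 -0.3364  0.0922] yaw 108.1 z [-1.e-04  1.e-04 -1.e+00] F [-0.7 -0.4  0.4] open 0.525
```

View pics/w18.png

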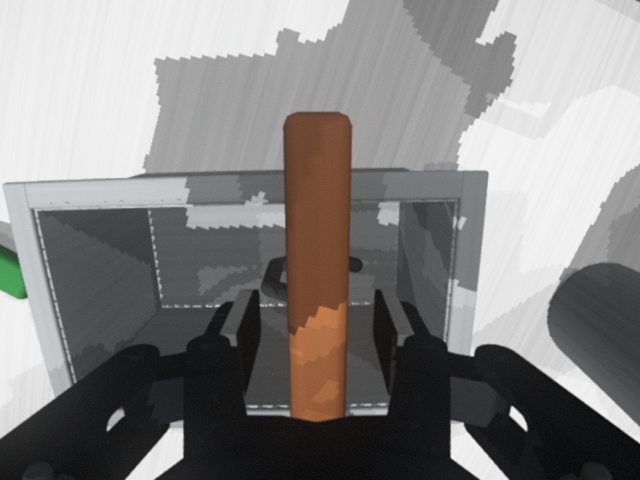

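Released, pads clear both sides. Straight up, then away.

>>> apply_moves(plan=[{"translation": [0,0,-0.01],"angular": [0,0,0],"hand": 0.045},{"translation": [0,0,-0.025],"angular": [0,0,0],"hand": 0.045},{"translation": [0,0,-0.04],"angular": [0,0,0],"hand": 0.045},{"translation": [0,0,-0.05],"angular": [0,0,0],"hand": 0.045},{"translation": [0,0,-0.05],"angular": [0,0,0],"hand": 0.045},{"translation": [-0.03,-0.04,0],"angular": [0,0,0],"hand": 0.045},{"translation": [-0.03,-0.045,0],"angular": [0,0,0],"hand": 0.045},{"translation": [-0.03,-0.045,0],"angular": [0,0,0],"hand": 0.045},{"translation": [-0.02,-0.03,0],"angular": [0,0,0],"hand": 0.045},{"translation": [0,0,0],"angular": [0,0,0],"hand": 0.045}])

```text
time_s: 32.2
eef_pos: [0.3841, -0.4928, 0.2679]
eef_rot: [0.0, 0.589, 0.808, -0.0]
wrist_force: [0.6, -0.3, -0.2]
opening: 0.529
```

```bash
python3 - <<'E'
from h import *; from bench import ctrl
o=st(); s=ctrl.camera("side"); t=ctrl.camera("top"); cv2.imwrite("pics/s19.png",s["img"][:,:,::-1]); cv2.imwrite("pics/t19.png",t["img"][:,:,::-1])
a=cv2.resize(s["img"][275:375,315:435,::-1],None,fx=5,fy=5,interpolation=cv2.INTER_CUBIC); cv2.imwrite("pics/s19c.png",a)
import pickle; pickle.dump((s,t),open("c19.pkl","wb"))
E
```

```text
t 32.2 p [ 0.3841 -0.4928  0.2679] yaw 107.88 z [-0.e+00 -9.e-04 -1.e+00] F [ 0.6 -0.3 -0.2] open 0.529
```

View pics/s19.png

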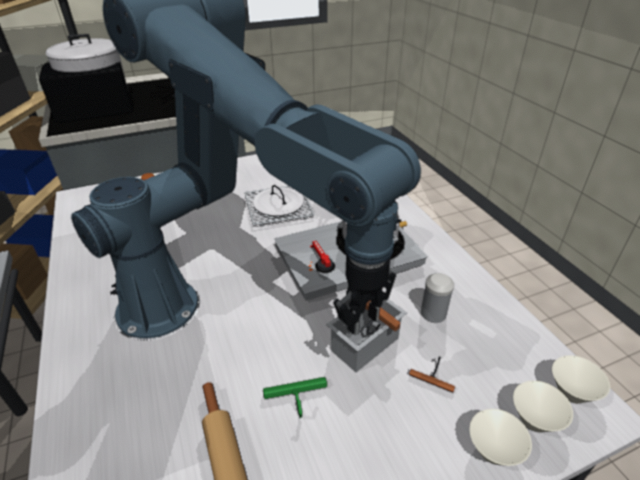

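View pics/t19.png

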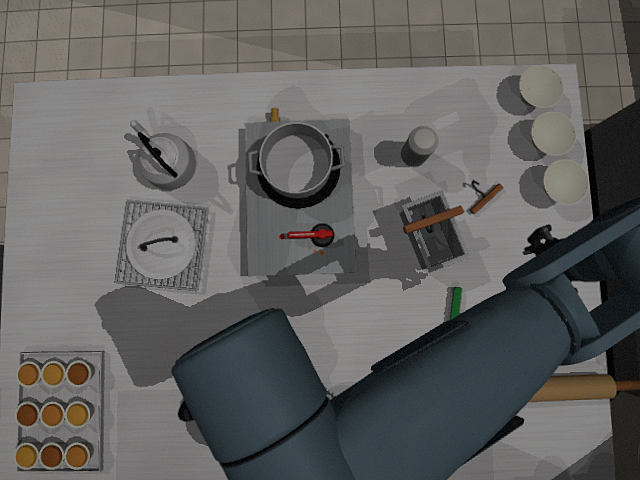

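View pics/s19c.png

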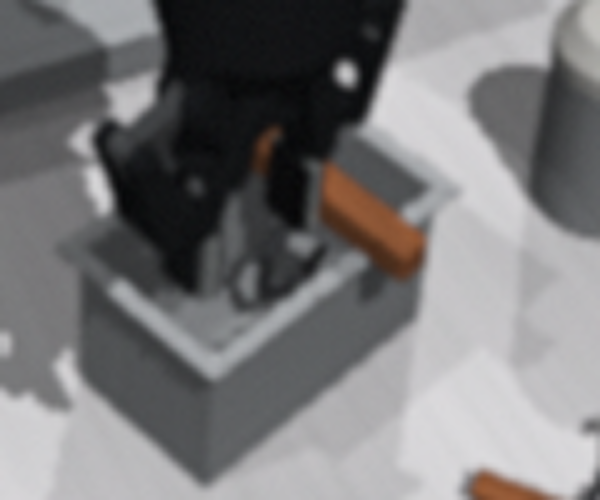

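```bash
python3 - <<'E'
from h import *; import pickle
s,t=pickle.load(open("c19.pkl","rb"))
crop(t["img"],100,190,130,110,6,"pics/t20a.png"); crop(t["img"],225,110,150,170,3,"pics/t20b.png"); crop(t["img"],385,180,90,100,6,"pics/t20c.png")
E
```

```text
(no output)
```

View pics/t20a.png

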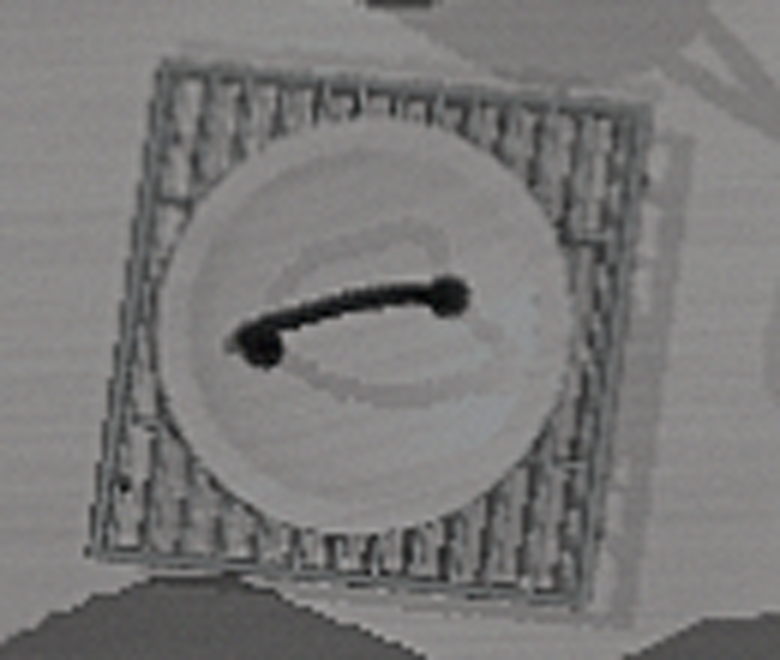

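View pics/t20b.png

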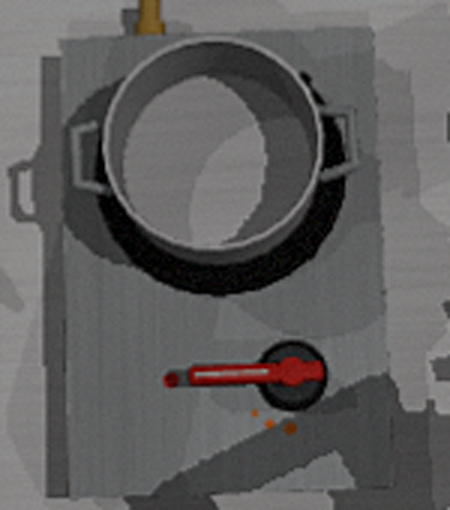

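View pics/t20c.png

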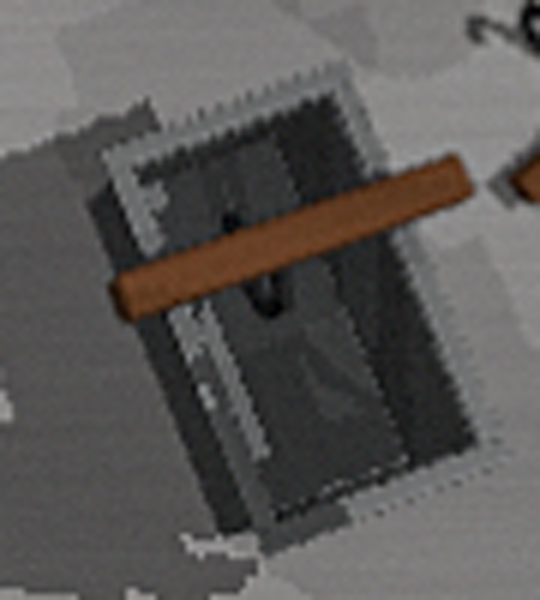

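The final crops show the lid centred on the rack (367,328 against a rack centre of 370,332). The lever points at the off dot, the pot is in place, and the lifter hangs across the pan.

```bash
python3 -c "
from bench import ctrl
print(ctrl.hand_in())"
```

```text
the job is handed in; nothing more can be done
None
```

The job is done in the order asked and was handed in at about 32 s, with the gripper clear of everything. No verdict was reported.

- **Tap:** I pushed the red lever clockwise with the shut fingers until it snapped home. It points at the off dot in every later picture.
- **Lid:** I hooked it by the middle of its loop and carried it level. It was let down slowly onto the rack and unhooked. The last top view puts it within about 2 mm of the rack's centre.
- **Lifter:** It hangs across the pan in its old place, hook inside.
- **Pot and the rest:** The pot and the bystanders look unmoved in the last views; I did not measure their positions again.

**Forces:** The highest reading I saw was about 16 N (14 N of it vertical), while seating the lifter on the pan's rim. I backed off before opening the fingers.

**Disagreements:** The side-camera estimates of the rack and lid centres were 3 to 7 mm off the top and wrist cameras. The last top-view check agreed with the top and wrist readings I had used. No other check failed.

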